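# Zero the planer readout with the setting pin

## Robot

A 6-joint arm with a two-finger parallel gripper is mounted at the origin on the work surface. World frame = base frame: x ahead of the robot, y to its left, z up, the work surface at z = 0. Lengths are in m, angles in degrees, forces in N, time in s.
With the tool pointing down it reaches from about 0.35 to 0.875 m from the base axis. Payload 4.2 kg.
Tool frame: the origin (TCP) lies between the finger pads; the fingertips stand 14 mm ahead of it and the grasp point (between the pads) lies 5 mm behind it; x points along the fingers, y is the direction in which the jaws open and shut, and the axes are right-handed (so a half turn about x gives the same grasp; the last joint's range is limited). The gripper opens to 87 mm and grips with 3 to 60 N. Pads are 19 mm wide; open, the fingers measure 117 mm over their backs; the gripper's body (75 mm by 190 mm) begins 51 mm behind the grasp point.
Start: joints at [-49.928, 22.042, 0.453, 0, -68.411, -14.817], TCP at [0.267, -0.565, 0.209] pointing down, gripper open.
Joint ranges: [-179.83, 179.83], [-69.29, 118.12], [-61.27, 80.66], [-181.25, 117.63], [-171.15, -9.14], [-177.46, 177.46]. Speed limits (degrees/s): [159.86, 159.86, 180, 180, 180, 180].

## Interface

Orientations are given as a 3x3 rotation matrix whose columns are the frame's x, y, z axes.
In Python, from station import r, imaging, job gives the robot as it stands. The module is installed in compiled form; this text tells all that it offers.
- The arm moves only by the tool apply_moves, never from a script. Its arguments are lists of equal length, an entry for each row: "xyz": the shift along the tool's x, y, z in m, a list of three; "twist": the turn about the tool's x in degrees; "claw": the opening, from 0 (shut) to 1 (fully open). A call has 1 to 12 rows; each row shifts and turns the pose as measured when the row begins, along the tool's axes as they then stand; what a row does not reach is not made up. A row lasts 1/10 s, in which the tool goes at most 50 mm and 8.59 degrees, less where a joint would pass 70% of its speed; a pose out of reach is approached as far as the arm can. A call is refused whole if a number of a shift passes 0.05 or a number of a turn 8.59, either way. A call with a gripper value outside its range is refused whole. The fingers move at their own pace and stop on an object; the grip force is fixed at half the most. Time passes only in rows, so rows that do not move let the fingers close. It gives the time, the measured TCP pose, the force and the opening at its end, in the units of the state.
- r.sense(): the state, without advancing time (a new reading comes with each control period).
- imaging.capture(name): name is "side" or "top"; returns a dict with "pixels" (420x560x3 uint8, red, green, blue), "mtx" (3x3 intrinsics, pixels), "distortion" ([k1, k2, p1, p2, k3] as OpenCV has them; the pictures are not rectified), "view" (4x4, takes a point from world to camera coordinates). Camera axes: x right, y down, z forward; pixel columns grow to the right and rows downward; lengths in m; the calibration is good to about 2 mm. A picture is of the moment at which its call begins. There is no depth.
- job.finish_job(): hands the job in, once; it reports no verdict.
Trained networks look in a picture, given as the dict that the camera call returned (one of the last four; its "shot" number tells which), for a name from the list of things; names that differ only in an ending like _2 or _b are one class to them, and where a whole thing is asked for, a point or a joint stands for the part that bears it (a point fixed in the world has none). Each returns a list of dicts, best first, with "p" (0 to 1); they miss things now and then, are a little off and sometimes report something else, mostly with a low value. They report only what shows in the picture. A call takes as long as a camera call. They do not tell look-alikes from the thing itself.
- imaging.regions_of(query, picture): "mask" (420x560 bool, what is visible of it) and "centre" ([column, row] in pixels, amid what is visible of it).
The state is a dict: "time_s": time; "joints": joint angles; "joint_velocities": joint speeds; "effort": joint torques, N m; "tcp_pos": TCP position; "ee_rot": TCP orientation; "wrist_force": force on the tool from outside, world axes, zero at the start; "moment": the same for the moment, N m; "gripper_width": opening from 0.0 (shut) to 1.0 (fully open).
Only numpy, scipy, OpenCV 4.12 (cv2) and the standard library are available. Lean on these libraries where they do the work, as an engineer would, in place of code of your own. Each camera call takes 0.05 s, during which the arm holds its last target.

## Task

Zero the planer's digital readout: take the wooden-handled setting pin out of its block, and with its steel tip press the round recessed button on the sloping panel fully home and keep it in for about one second, without pressing the square button beside it. Then set the pin back upright in its block, fully down on its collar and without letting it drop, let go of it, and leave everything else on the bench where it stands.

Things in the scene. Friction and masses are not known exactly. Their poses are not given: they have to be found in the camera images.
- pin_handle (a point): the setting pin: a 140 mm stylus, standing tip down in the stand. From the tip: steel shank 6 mm in diameter and 62 mm long, brass collar 24 mm in diameter and 6 mm thick, round pale wooden handle 16 mm in diameter and 72 mm long; 60 g. This point is the middle of the handle, on the axis, 104 mm from the tip and 36 mm below the handle's top. z runs along the pin from the tip to the handle
- pin_tip (a point): the end of the pin's steel tip, on its axis; same axes as pin_handle. With the pin home in its stand it is 62 mm below the stand's top face
- stand: plain wooden block 70 x 70 x 68 mm tall, fixed to the bench, with one vertical through hole 14 mm in diameter at its centre (mouth chamfered by 3 mm); the pin's collar rests on its top. Origin at the middle of its underside, z up
- stand_hole (a point): the middle of the hole's mouth, on the stand's top face (68 mm above the bench)
- console: readout console fixed to the bench: grey head 120 x 170 mm, 38 mm thick, on a steel foot. Its panel slopes 30 degrees from level, facing up and to the console's -x (away from the robot); dark display in the upper half, below it two wells 84 mm apart: round (zero) on the +y side, square (units) on the -y side. Panel centre 98 mm, top edge 128 mm above the bench. Origin at bench level under the head, z up
- zero_cap (a point): the middle of the face of the round white zero button (13 mm in diameter), which lies 12 mm below the panel at the bottom of a round well 14 mm in diameter. Its z points straight out of the panel (30 degrees from vertical), y along the panel level towards the round well's side, x up the slope. It moves with the button
- zero_button (a joint): travel of the zero button into the panel: 0 out, 0.004 m fully home against a firm stop; its spring pushes back with 2 N at first and 4 N fully home, and returns it to 0
- unit_cap (a point): the middle of the face of the square white units button (13 mm), 12 mm below the panel in a square well 14 mm wide; same axes as zero_cap
- unit_button (a joint): travel of the units button into the panel, 0 out, 0.004 m fully home; same spring; must not be pressed
- pin: the whole setting pin, described under pin_handle; origin at its tip, z from tip to handle
- plane: steel and dark wood hand plane, 160 x 50 x 65 mm, loose; origin under its middle; to be left alone
- glue: white plastic glue bottle, 60 mm diameter, 170 mm tall, standing loose; origin under its middle; to be left alone
- tin: plain metal can, 90 mm diameter, 110 mm tall, standing loose; origin under its middle; to be left alone
- driver: screwdriver lying loose on the bench; origin under its middle; to be left alone
- offcut: small pale wood offcut, 90 x 40 x 19 mm, lying loose; origin under its middle; to be left alone
- batten: wood batten, 220 x 45 x 22 mm, lying loose; origin under its middle; to be left alone
Things that resemble listed ones, but are neither listed nor needed, are in the scene too. Leave any blue or turquoise look-alike of the console alone.

How it is judged (in metres and radians):
On the way, in this order (a step that is already met when the one before it is completed fails the run):
1. the pin presses the round zero button fully home (at least 3.2 of its 4 mm) and keeps it in for at least 0.6 s (value of joint zero_button above 0.0032 m and contact force between pin and zero_button above 0.5 N), for 0.6 s.
2. the zero button is let out again (value of joint zero_button below 0.001 m), for 0.1 s.
At the end, for the whole second after the job is handed in: The pin stands at rest in the stand's hole: tip within 8 mm of the hole's axis and at most 10 mm above the bench (collar down to within 4 mm), tilted less than 0.12 rad; both buttons are out (less than 1 mm in); every bystander is within 30 mm of where it began (horizontal distance between pin_tip and stand_hole below 0.008 m and z of pin_tip in the frame of stand below 0.01 m and angle between pin_handle's own z axis and vertical below 0.12 rad and linear speed of pin below 0.02 m/s and value of joint each of zero_button, unit_button below 0.001 m); the robot touches nothing.
It fails at once if the square units button is pressed (more than 1.5 mm) (value of joint unit_button above 0.0015 m).
It fails at once if the pin falls freely (faster than 0.5 m/s while no finger touches it) (linear speed of pin above 0.5 m/s and contact force between the fingers and pin below 0.02 N).
It fails at once if a bystander (plane, glue bottle, can, screwdriver, offcut, batten) is moved by more than 30 mm (distance of any of plane, glue, tin, driver, offcut, batten from where it was at the start of the episode above 0.03 m).
It also fails if it takes over 50 s, if anything falls off the work surface, if the arm or the gripper's body presses on something with over 40 N, if the wrist force passes 120 N, or if a joint passes its speed limit or range.

## Working session

There is one attempt and no reset: what is moved stays moved. The work goes in short steps, Python scripts to look and compute and a tool call to move; the robot and the scene stay as the last step left them, time stands still between calls to the robot, and variables do not carry over. Pictures are saved under pics/ and viewed, and the job is handed in when it is done.

Besides the shell and the picture viewer there is one more tool, called as name(argument=value, ...) on one line, values as JSON. apply_moves: Moves the arm, as the interface text tells. Its arguments: {"type":"object","properties":{"xyz":{"type":"array","items":{"type":"array","items":{"type":"number"}}},"twist":{"type":"array","items":{"type":"number"}},"claw":{"type":"array","items":{"type":"number"}}},"required":["xyz","twist","claw"]}

```bash
mkdir -p pics; ls
python3 - <<'E'
from station import r, imaging, job
import cv2, numpy as np
print(r.sense())
for n in("side","top"):
    p=imaging.capture(n); cv2.imwrite(f"pics/{n}0.png",cv2.resize(p["pixels"][:,:,::-1],(784,588)))
    np.savez(f"{n}0.npz",**{k:np.array(p[k]) for k in("pixels","mtx","distortion","view")})
    print(n,p["shot"],p["mtx"],p["distortion"],p["view"])
    for q in("pin_handle","stand","console","zero_cap","unit_cap","pin"):
        for d in imaging.regions_of(q,p): print(q,round(d["p"],2),d["centre"],d["mask"].sum())
E
```

```text
pics
{'time_s': 0.0, 'joints': array([-4.99279739e+01,  2.20921120e+01,  3.80816480e-01, -2.90152833e-02,
       -6.84116640e+01, -1.48171185e+01]), 'joint_velocities': array([-0.01535911, -0.04463505,  0.06762379, -0.03596739, -0.03218336,
        0.04170342]), 'effort': array([ 9.97547540e-04, -3.90665317e+01,  1.87403673e+01,  4.21979651e+00,
        1.09404660e-02, -1.96553897e-04]), 'tcp_pos': array([ 0.26640965, -0.56468422,  0.20795242]), 'ee_rot': array([[-1.02114956e-03, -4.26476105e-01,  9.04498253e-01],
       [ 1.94533300e-03,  9.04496166e-01,  4.26477317e-01],
       [-9.99997586e-01,  2.19504742e-03, -9.39878183e-05]]), 'wrist_force': array([ 0.96824012, -0.33974026, -1.35424127]), 'moment': array([ 0.01809649, -0.0564746 , -0.07665287]), 'gripper_width': 1.0023000019166124}
side 1 [[456.67081671   0.         277.77995505]
 [  0.         456.67081671 208.3666539 ]
 [  0.           0.           1.        ]] [-0.07004998  0.          0.          0.          0.        ] [[-0.79851477 -0.60179636 -0.01467349  0.3850709 ]
 [-0.32799553  0.45539336 -0.82766891  0.24291988]
 [
[... 344 characters left out ...]
.2, 236.3] 1483
unit_cap 0.74 [258.7, 185.7] 292
pin 0.83 [269.3, 209.5] 255
top 2 [[516.68061311   0.         281.56035129]
 [  0.         516.68061311 206.91821098]
 [  0.           0.           1.        ]] [-0.18117964  0.          0.          0.          0.        ] [[-0.02831795 -0.99946991 -0.01606185  0.01136178]
 [-0.99178687  0.03009797 -0.12430978  0.51719662]
 [ 0.12472732  0.01240973 -0.99211345  1.4773483 ]
 [ 0.          0.          0.          1.        ]]
pin_handle 0.54 [277.4, 213.3] 62
stand 0.93 [278.4, 216.7] 538
stand 0.47 [274.5, 212.2] 66
console 0.9 [369.6, 226.5] 2954
console 0.85 [384.4, 306.5] 2159
console 0.82 [196.2, 302.0] 2813
zero_cap 0.74 [253.7, 166.9] 407
```

View pics/side0.png

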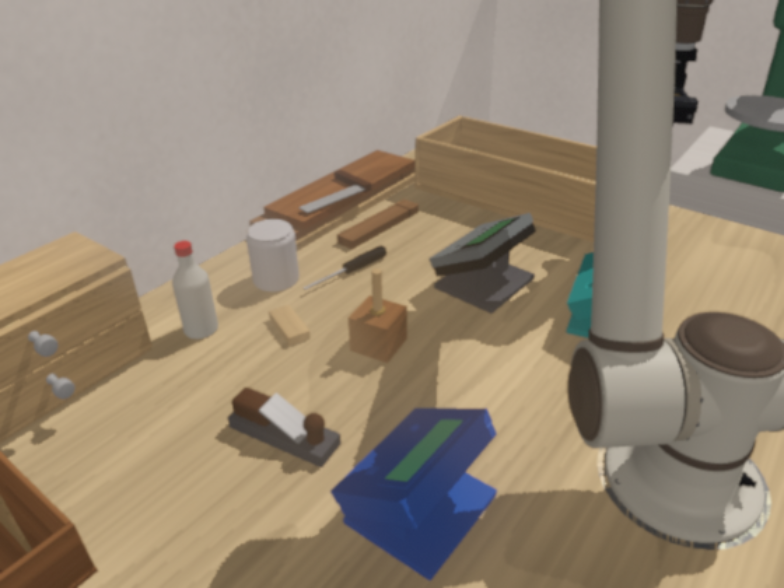

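View pics/top0.png

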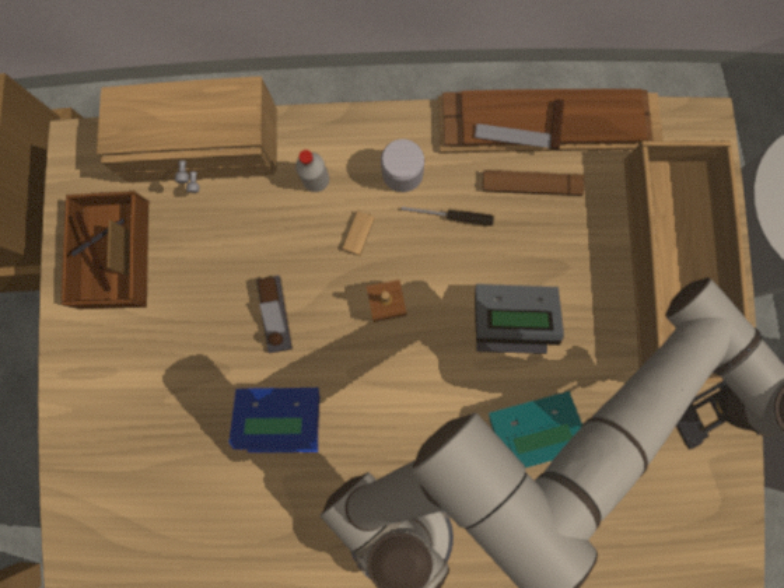

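The top view shows the grey console at about (518,318) of the 1.4x picture, with wells near (499,299) and (541,299). The pin stands in its block at (385,297). Console candidates are grey (518,318), blue (275,420) and teal (537,430), and grey matches the description. Next I'll make close crops.

Run:
```python
import numpy as np,cv2
t=np.load("top0.npz")["pixels"][:,:,::-1]; s=np.load("side0.npz")["pixels"][:,:,::-1]
def crop(im,c0,c1,r0,r1,f): return cv2.resize(im[r0:r1,c0:c1],None,fx=f,fy=f,interpolation=cv2.INTER_CUBIC)
cv2.imwrite("pics/tc.png",crop(t,330,410,195,260,10))
cv2.imwrite("pics/ts.png",crop(t,235,315,185,245,10))
cv2.imwrite("pics/ss.png",crop(s,230,400,140,260,4.7))
```

```text
(no output)
```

View pics/tc.png

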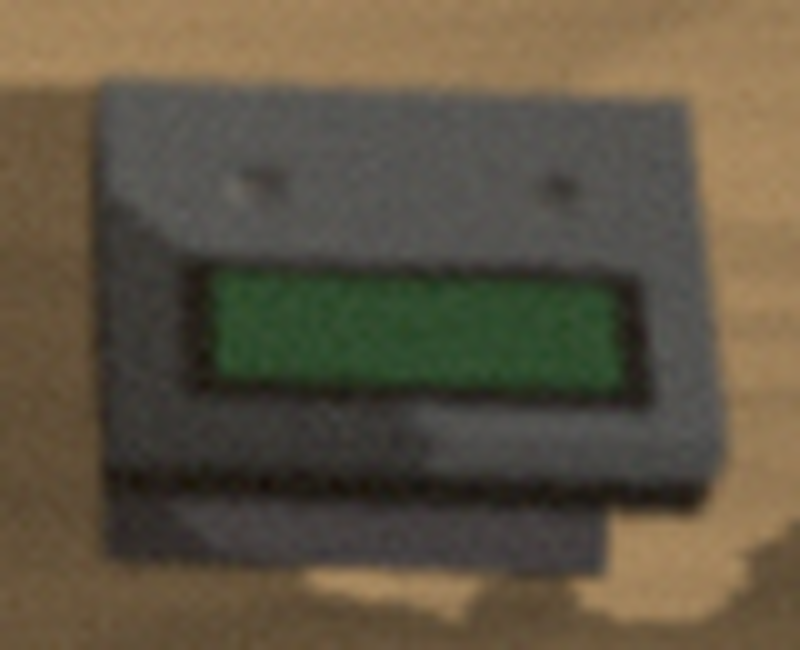

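View pics/ts.png

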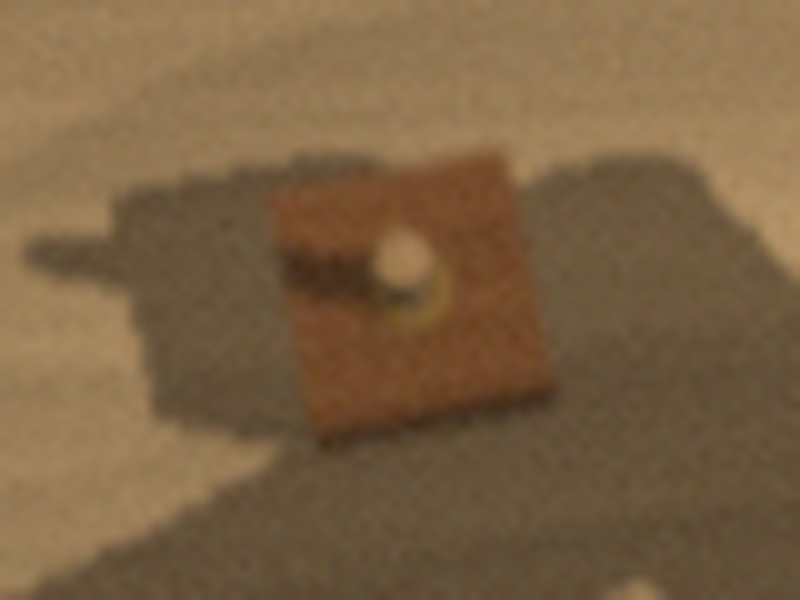

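View pics/ss.png

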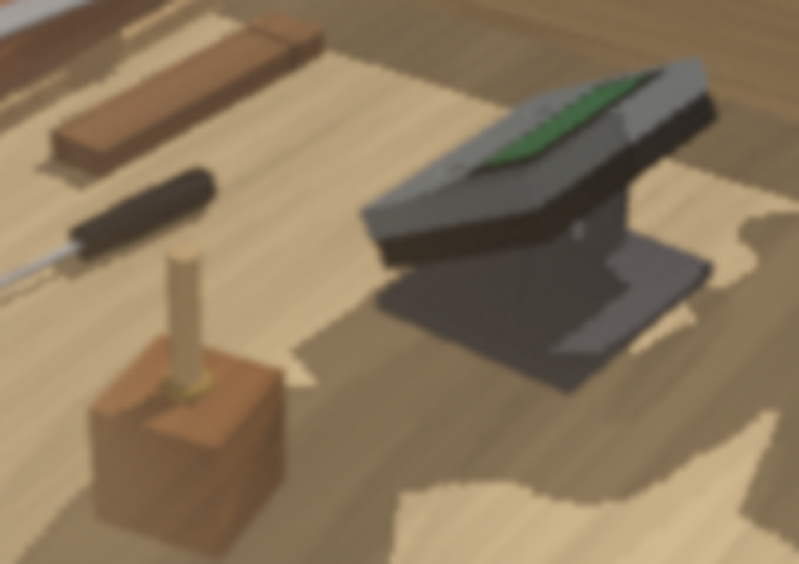

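```bash
cat > h.py <<'E'
import numpy as np,cv2
from scipy.optimize import least_squares
cams={n:{k:np.load(f"{n}0.npz")[k] for k in("mtx","distortion","view")} for n in("top","side")}
def proj(n,P):
    c=cams[n]; V=c["view"]; P=np.atleast_2d(P).astype(float)
    return cv2.projectPoints(P,cv2.Rodrigues(V[:3,:3])[0],V[:3,3],c["mtx"],c["distortion"])[0][:,0]
def ray(n,uv):
    c=cams[n];V=c["view"]
    d=cv2.undistortPoints(np.array(uv,float).reshape(1,1,2),c["mtx"],c["distortion"])[0,0]
    R=V[:3,:3]; o=-R.T@V[:3,3]; d=R.T@np.r_[d,1]; return o,d/np.linalg.norm(d)
def atz(n,uv,z):
    o,d=ray(n,uv); return o+d*(z-o[2])/d[2]
def tri(uvt,uvs):
    f=lambda P: np.r_[proj("top",P)[0]-uvt,proj("side",P)[0]-uvs]
    s=least_squares(f,[.5,0,.1]); return s.x,s.fun
E
python3 - <<'E'
from h import *
for n in cams: print(n,ray(n,(280,210)))
T=lambda u,v:(235+(u+.5)/10-.5,185+(v+.5)/10-.5); S=lambda u,v:(230+(u+.5)/4.7-.5,140+(v+.5)/4.7-.5)
print("pin top",tri(T(402,255),S(184,250)))
print("collar ctr(top z .074)",atz("top",T(412,295),.074), atz("side",S(188,384),.074))
print("block corners z.068",[atz("top",T(*c),.068)[:2] for c in((270,195),(505,153),(552,385),(320,432))])
print("block side",[atz("side",S(*c),.068)[:2] for c in((92,410),(165,338),(285,373),(222,447))])
C=lambda u,v:(330+(u+.5)/10-.5,195+(v+.5)/10-.5)
Tp=np.array([C(105,80),C(690,98),C(722,462),C(105,472)]);
# console frame: x toward robot(up slope), panel point (a,b): a up slope,b along y
def panel(p,a,b,d=0):
    x,y,yaw=p[:3]; c,s=np.cos(yaw),np.sin(yaw); s3,c3=.5,np.sqrt(.75)
    X=np.array([a*c3-d*-s3*-1, b, .098+a*s3-d*c3]) if 0 else np.array([a*c3+d*s3, b, .098+a*s3-d*c3])
    return np.array([c*X[0]-s*X[1]+x, s*X[0]+c*X[1]+y, X[2]])
tp=[(-.06,-.085),(-.06,.085),(.06,.085),(.06,-.085)]
# image left = world +y = console -y
Sp=np.array([S(362,212),S(703,58)])
print(proj("side",[panel([.55,-.25,np.pi],a,b) for a,b in tp]))
f=lambda p: np.concatenate([(proj("top",[panel(p,*q) for q in tp])-Tp).ravel()])
s=least_squares(f,[.55,-.25,np.pi]);print(s.x,np.degrees(s.x[2]),s.fun)
p=s.x
wl,wr=C(258,185),C(560,188)
# well mouths: ray-plane
for nm,w in(("L",wl),("R",wr)):
    g=lambda q: proj("top",panel(p,*q))[0]-w
    q=least_squares(g,[-.03,0]).x; print(nm,q,panel(p,*q))
print("side pred",proj("side",[panel(p,a,b) for a,b in tp]))
print("side meas",Sp)
np.save("console.npy",p)
E
```

```text
top (array([ 0.32900487, -0.02254431,  1.53017221]), array([ 0.11889453,  0.01560729, -0.99278422]))
side (array([-0.0285704 ,  0.66147223,  0.66877093]), array([ 0.49970624, -0.65737782, -0.56404617]))
pin top (array([0.4946086 , 0.01302743, 0.14521592]), array([ 0.14531167,  0.19773143, -0.19462107, -0.01995238]))
collar ctr(top z .074) [0.49219378 0.01272309 0.074     ] [0.49040353 0.01763627 0.074     ]
block corners z.068 [array([0.52281702, 0.05266199]), array([ 0.53286952, -0.01479844]), array([ 0.46594773, -0.02620757]), array([0.45450558, 0.04005987])]
block side [array([0.51949441, 0.05426345]), array([ 0.52874037, -0.01292381]), array([ 0.46326758, -0.023424  ]), array([0.4525222 , 0.04114062])]
[[278.80702186 175.60588139]
 [314.35195257 151.46776245]
 [347.42653597 141.76142173]
 [312.58721225 166.6971078 ]]
[ 0.45920778 -0.25078247  3.08916991] 176.99639807579013 [-0.98744646  1.68955662 -0.56024457  1.20082805  0.81417672 -0.27159629
  0.65976982 -2.45429863]
L [-0.02991875 -0.04001045] [ 0.48717908 -0.21218466  0.08304062]
R [-0.03115383  0.04616648] [ 0.48373166 -0.29829925  0.08242309]
side pred [[306.94134912 184.97798914]
 [343.84272025 160.16320593]
 [379.21019188 151.51324765]
 [342.9894858  177.42970394]]
side meas [[306.62765957 184.71276596]
 [379.18085106 151.94680851]]
```

apply_moves(xyz=[[0,0.03,0.032],[0,0.03,0.032],[0,0.03,0.032],[0,0.03,0.032],[0,0.03,0.032],[0,0.03,0.032],[0,0.03,0.032],[0,0.03,0.032],[0,0.03,0.032],[0,0.03,0.032],[0,0.03,0.032],[0,0.03,0.032]], twist=[0,0,0,0,0,0,0,0,0,0,0,0], claw=[1,1,1,1,1,1,1,1,1,1,1,1])

```text
time_s: 1.9
tcp_pos: [0.4674, -0.0633, 0.2101]
ee_rot: [[0.007, -0.418, 0.908], [-0.002, 0.908, 0.418], [-1.0, -0.005, 0.006]]
wrist_force: [1.0, -0.6, -0.2]
gripper_width: 0.997
```

apply_moves(xyz=[[0,0,0],[0,0,0],[0,0,0],[0,0,0],[0,0,0]], twist=[7,7,7,7,0], claw=[1,1,1,1,1])

```text
time_s: 2.4
tcp_pos: [0.4702, -0.0566, 0.2111]
ee_rot: [[0.011, 0.064, 0.998], [-0.001, 0.998, -0.064], [-1.0, -0.001, 0.011]]
wrist_force: [0.4, -0.1, 0.4]
gripper_width: 1.0
```

```bash
cat >> h.py <<'E'
def go(s,target,yaw=None):
    d=np.array(target)-s["tcp_pos"]; R=s["ee_rot"]
    print("t",round(s["time_s"],2),"tcp",s["tcp_pos"].round(4),"tooly yaw",np.degrees(np.arctan2(R[1,1],R[0,1])).round(2),"tilt",R[:,0].round(4),"w",round(s["gripper_width"],3),"F",s["wrist_force"].round(1))
    print("need tool shift",(R.T@d).round(4))
E
python3 -c "
from h import *
from station import r
go(r.sense(),[.4935,.0137,.21])"
```

```text
t 2.4 tcp [ 0.4702 -0.0566  0.2111] tooly yaw 86.32 tilt [ 0.0109 -0.0014 -0.9999] w 1.0 F [ 0.4 -0.1  0.4]
need tool shift [0.0013 0.0716 0.0187]
```

apply_moves(xyz=[[0,0.024,0.006],[0,0.024,0.006],[0,0.024,0.006],[0,0,0],[0,0,0]], twist=[0,0,0,0,0], claw=[1,1,1,1,1])

```text
time_s: 2.9
tcp_pos: [0.4932, 0.0156, 0.212]
ee_rot: [[0.012, 0.053, 0.999], [-0.001, 0.999, -0.053], [-1.0, -0.001, 0.012]]
wrist_force: [0.3, -0.7, 0.1]
gripper_width: 1.005
```

```bash
python3 -c "
from h import *
from station import r,imaging
go(r.sense(),[.4935,.0137,.105])
for n in('top','side'):
    p=imaging.capture(n)['pixels'][:,:,::-1]
    c=(235,315,185,245,9) if n=='top' else (210,330,130,250,5)
    cv2.imwrite(f'pics/{n}1.png',cv2.resize(p[c[2]:c[3],c[0]:c[1]],None,fx=c[4],fy=c[4],interpolation=cv2.INTER_CUBIC))"
```

```text
t 2.9 tcp [0.4932 0.0156 0.212 ] tooly yaw 86.99 tilt [ 0.0123 -0.0012 -0.9999] w 1.005 F [ 0.3 -0.7  0.1]
need tool shift [ 0.107  -0.0019 -0.0009]
```

View pics/side1.png

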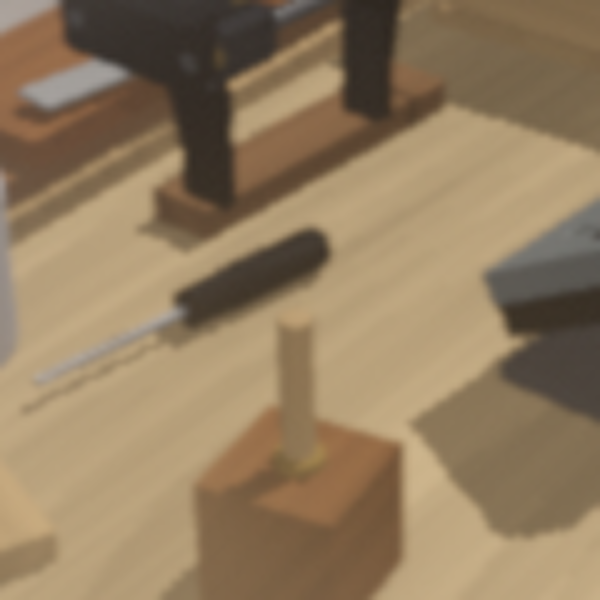

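The side view shows the fingertips at crop (210,200) and (370,115), straddling the pin top at (295,315). Descending now.

apply_moves(xyz=[[0.03,-0.001,0],[0.03,-0.001,-0.001],[0.025,0,0],[0.015,0,0],[0.006,0,0],[0,0,0]], twist=[0,0,0,0,0,0], claw=[1,1,1,1,1,1])

```text
time_s: 3.6
tcp_pos: [0.4938, 0.0086, 0.1049]
ee_rot: [[0.018, 0.056, 0.998], [-0.001, 0.998, -0.056], [-1.0, 0.0, 0.018]]
wrist_force: [0.1, 0.0, -1.0]
gripper_width: 1.001
```

```bash
python3 -c "
from h import *
from station import r
go(r.sense(),[.4935,.0137,.105])"
```

```text
t 3.6 tcp [0.4938 0.0086 0.1049] tooly yaw 86.78 tilt [ 1.760e-02 -5.000e-04 -9.998e-01] w 1.001 F [ 0.1  0.  -1. ]
need tool shift [-0.0001  0.0051 -0.0005]
```

apply_moves(xyz=[[0,0.005,0],[0,0,0],[0,0,0],[0,0,0],[0,0,0],[0,0,0],[0,0,0],[0,0,0]], twist=[0,0,0,0,0,0,0,0], claw=[1,1,0,0,0,0,0,0])

```text
time_s: 4.4
tcp_pos: [0.4966, 0.0143, 0.109]
ee_rot: [[0.025, 0.055, 0.998], [0.002, 0.998, -0.055], [-1.0, 0.003, 0.025]]
wrist_force: [0.6, 0.1, 0.2]
gripper_width: 0.541
```

```bash
python3 -c "
from h import *
from station import r
go(r.sense(),[.4935,.0137,.105])"
```

```text
t 4.4 tcp [0.4966 0.0143 0.109 ] tooly yaw 86.83 tilt [ 0.0255  0.0016 -0.9997] w 0.541 F [0.6 0.1 0.2]
need tool shift [ 0.0039 -0.0008 -0.0031]
```

apply_moves(xyz=[[0.004,-0.001,-0.003],[0.001,0,-0.001],[0.001,0,-0.001],[0,0,0],[0,0,0],[0,0,0],[0,0,0]], twist=[0,0,0,0,0,0,0], claw=[0,0,0,0,0,0,0])

```text
time_s: 5.1
tcp_pos: [0.4907, 0.0134, 0.1018]
ee_rot: [[0.024, 0.056, 0.998], [0.001, 0.998, -0.056], [-1.0, 0.003, 0.024]]
wrist_force: [0.1, 0.7, -0.3]
gripper_width: 0.172
```

```bash
python3 -c "
from h import *
from station import r
go(r.sense(),[.4935,.0137,.105])"
```

```text
t 5.1 tcp [0.4907 0.0134 0.1018] tooly yaw 86.81 tilt [ 0.0241  0.0013 -0.9997] w 0.172 F [ 0.1  0.7 -0.3]
need tool shift [-0.0031  0.0005  0.0028]
```

apply_moves(xyz=[[-0.003,0,0],[-0.01,0,0],[-0.012,0,0],[-0.01,0,0]], twist=[0,0,0,0], claw=[0,0,0,0])

```text
time_s: 5.5
tcp_pos: [0.4889, 0.013, 0.1379]
ee_rot: [[0.021, 0.056, 0.998], [0.0, 0.998, -0.056], [-1.0, 0.001, 0.021]]
wrist_force: [-0.2, 0.2, 0.2]
gripper_width: 0.174
```

```bash
cat > look.py <<'E'
from h import *
from station import r,imaging
import sys
k=sys.argv[1]; reg={'top':tuple(map(int,sys.argv[2].split(','))),'side':tuple(map(int,sys.argv[3].split(',')))}
go(r.sense(),r.sense()["tcp_pos"])
ims=[]
for n in('top','side'):
    c=imaging.capture(n); p=c['pixels'][:,:,::-1]; np.savez(f"{n}_{k}.npz",pixels=c["pixels"])
    a,b,w,h=reg[n]; f=min(398/w,560/h)
    ims.append((cv2.resize(p[b:b+h,a:a+w],None,fx=f,fy=f,interpolation=cv2.INTER_CUBIC)));print(n,'f',f)
H=max(i.shape[0] for i in ims)
o=np.hstack([cv2.copyMakeBorder(i,0,H-i.shape[0],0,2,cv2.BORDER_CONSTANT) for i in ims]); cv2.imwrite(f'pics/{k}.png',o)
E
python3 look.py a 235,180,80,70 220,120,90,125
```

```text
t 5.5 tcp [0.4889 0.013  0.1379] tooly yaw 86.81 tilt [ 2.090e-02  2.000e-04 -9.998e-01] w 0.174 F [-0.2  0.2  0.2]
need tool shift [0. 0. 0.]
top f 4.975
side f 4.4222222222222225
```

View pics/a.png

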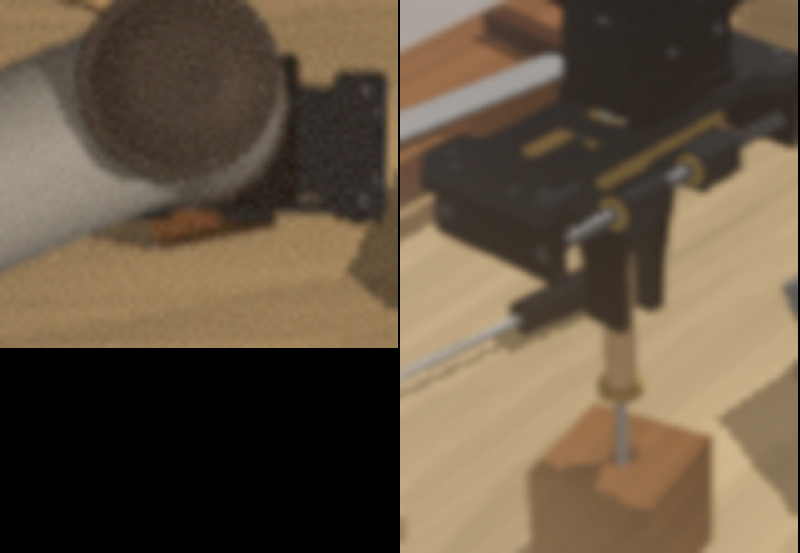

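apply_moves(xyz=[[0,0,0.006],[0,0,0.006],[0,0,0.006],[0,0,0.006]], twist=[0,0,0,0], claw=[0,0,0,0])

```text
time_s: 6.0
tcp_pos: [0.5119, 0.0118, 0.138]
ee_rot: [[0.017, 0.057, 0.998], [0.001, 0.998, -0.057], [-1.0, 0.002, 0.017]]
wrist_force: [-1.7, 1.1, 0.2]
gripper_width: 0.177
```

```bash
python3 look.py b 235,180,80,70 220,120,90,125
```

```text
t 6.0 tcp [0.5119 0.0118 0.138 ] tooly yaw 86.76 tilt [ 0.0166  0.0012 -0.9999] w 0.177 F [-1.7  1.1  0.2]
need tool shift [0. 0. 0.]
top f 4.975
side f 4.4222222222222225
```

View pics/b.png

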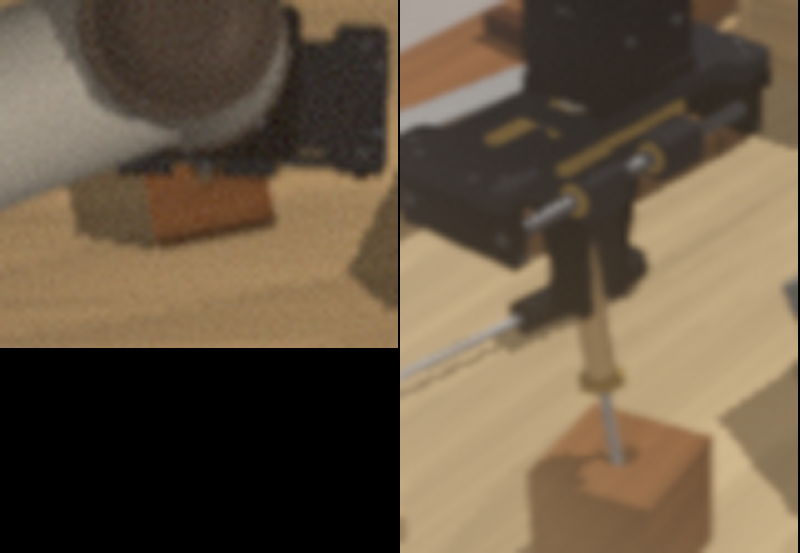

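apply_moves(xyz=[[0,0.001,0.006],[0,0,0.006],[0,0,0.006],[0,0,0.005]], twist=[0,0,0,0], claw=[0,0,0,0])

```text
time_s: 6.5
tcp_pos: [0.5338, 0.0108, 0.1358]
ee_rot: [[0.009, 0.058, 0.998], [-0.001, 0.998, -0.058], [-1.0, 0.0, 0.009]]
wrist_force: [-3.1, 0.7, -1.4]
gripper_width: 0.173
```

```bash
python3 look.py c 235,180,80,70 210,120,90,125
```

```text
t 6.5 tcp [0.5338 0.0108 0.1358] tooly yaw 86.7 tilt [ 8.8e-03 -5.0e-04 -1.0e+00] w 0.173 F [-3.1  0.7 -1.4]
need tool shift [0. 0. 0.]
top f 4.975
side f 4.4222222222222225
```

View pics/c.png

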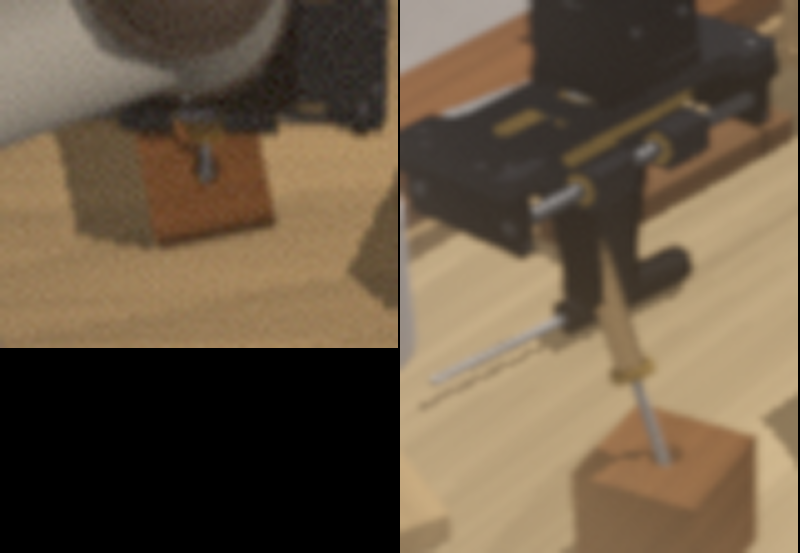

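apply_moves(xyz=[[-0.015,0,0.007],[-0.02,0,0.009],[-0.02,0,0],[-0.02,0,0]], twist=[0,0,0,0], claw=[0,0,0,0])

```text
time_s: 7.0
tcp_pos: [0.5539, 0.0094, 0.213]
ee_rot: [[0.017, 0.056, 0.998], [-0.002, 0.998, -0.056], [-1.0, -0.001, 0.017]]
wrist_force: [-0.4, 0.2, -0.8]
gripper_width: 0.176
```

apply_moves(xyz=[[0,-0.038,-0.001],[0,-0.038,-0.001],[0,-0.038,-0.001],[0,-0.038,-0.001],[0,-0.038,-0.001],[0,-0.038,-0.001],[0,-0.038,-0.001],[0,-0.03,-0.001],[0,-0.01,0]], twist=[0,0,0,0,0,0,0,0,0], claw=[0,0,0,0,0,0,0,0,0])

```text
time_s: 7.9
tcp_pos: [0.5492, -0.3108, 0.2302]
ee_rot: [[0.075, 0.046, 0.996], [-0.016, 0.999, -0.045], [-0.997, -0.012, 0.076]]
wrist_force: [-0.5, -0.3, -0.6]
gripper_width: 0.174
```

```bash
python3 look.py d 320,150,90,110 270,80,130,140
```

```text
t 7.9 tcp [ 0.5492 -0.3108  0.2302] tooly yaw 87.38 tilt [ 0.0749 -0.0155 -0.9971] w 0.174 F [-0.5 -0.3 -0.6]
need tool shift [0. 0. 0.]
top f 4.4222222222222225
side f 3.0615384615384613
```

View pics/d.png

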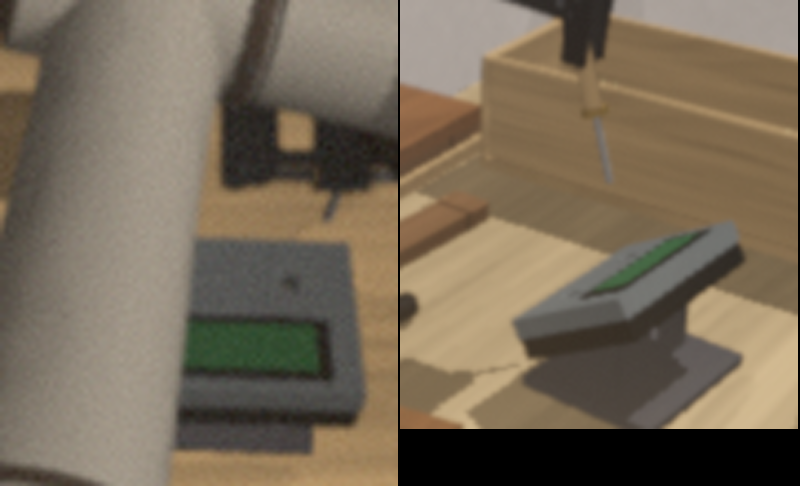

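Run:
```python
from h import *
t=np.load("top_d.npz")["pixels"][:,:,::-1]; s=np.load("side_d.npz")["pixels"][:,:,::-1]
a=cv2.resize(t[180:230,370:410],None,fx=10,fy=10,interpolation=cv2.INTER_CUBIC)
b=cv2.resize(s[100:150,320:360],None,fx=10,fy=10,interpolation=cv2.INTER_CUBIC)
cv2.imwrite("pics/d2.png",np.hstack([a,b]))
```

```text
(no output)
```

View pics/d2.png

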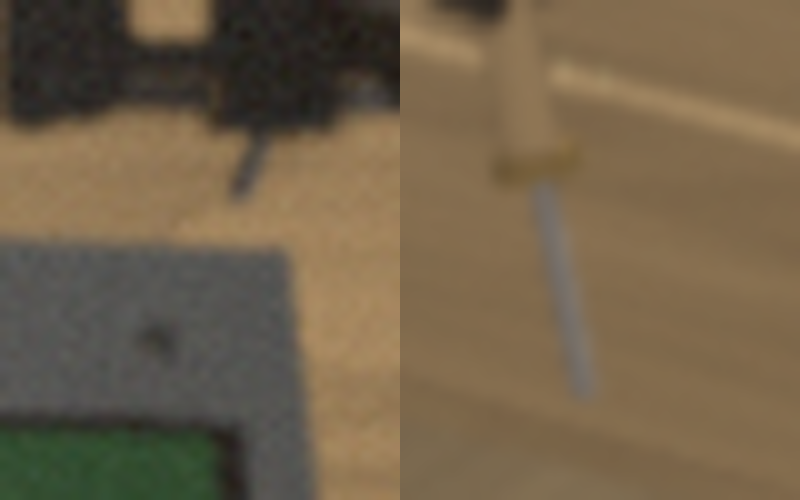

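Run:
```python
from h import *
from station import r
s=r.sense()
tip,res=tri((393.35,199.05),(338.25,139.35)); print("tip",tip,res)
R=s["ee_rot"]; g=s["tcp_pos"]-.005*R[:,0]; print("grasp",g, "d",g-tip,np.linalg.norm(g-tip))
# pin axis angle in console plane
a=(g-tip)/np.linalg.norm(g-tip); print("axis",a, "tilt",np.degrees(np.arctan2(a[0],a[2])))
c=tip+62.*.001*a; print("collar pred side",proj("side",c),"top",proj("top",c), "handle shank dir")
for z in(.083,.075): print(atz("top",(385.4,213.4),z))
```

```text
tip [ 0.51502415 -0.3117388   0.13954001] [ 0.25636494  0.42806968 -0.48178631 -0.03923692]
grasp [ 0.54867353 -0.30915077  0.23479828] d [0.03364938 0.00258802 0.09525828] 0.1010599717299755
axis [0.3329645  0.0256088  0.94259155] tilt 19.4554455111328
collar pred side [[331.87547319 117.15094191]] top [[396.9534064  188.63136191]] handle shank dir
[ 0.48354109 -0.29775239  0.083     ]
[ 0.48439537 -0.29927375  0.075     ]
```

```bash
cat > ov.py <<'E'
from h import *
def panel(p,a,b,d=0):
    x,y,yaw=p[:3]; c,s=np.cos(yaw),np.sin(yaw); s3,c3=.5,np.sqrt(.75)
    X=np.array([a*c3+d*s3, b, .098+a*s3-d*c3])
    return np.array([c*X[0]-s*X[1]+x, s*X[0]+c*X[1]+y, X[2]])
def draw(im,n,x0,y0,w,h,f,polys):
    c=cv2.resize(im[y0:y0+h,x0:x0+w],None,fx=f,fy=f,interpolation=cv2.INTER_CUBIC)
    for P,col in polys:
        q=((proj(n,np.array(P))-[x0,y0]+.5)*f-.5)
        cv2.polylines(c,[np.round(q).astype(int)],False,col,1,cv2.LINE_AA)
    return c
def well(p,a,b,d,rad=.007):
    return [panel(p,a+rad*np.cos(t),b+rad*np.sin(t),d) for t in np.linspace(0,2*np.pi,40)]
def outline(p): return [panel(p,*q) for q in((-.06,-.085),(-.06,.085),(.06,.085),(.06,-.085),(-.06,-.085))]
E
python3 - <<'E'
from ov import *
t=np.load("top0.npz")["pixels"][:,:,::-1]; s=np.load("side0.npz")["pixels"][:,:,::-1]
p=np.load("console.npy")
p=np.array([p[0],p[1],p[2]])
pl=[(outline(p),(0,255,255))]+[(well(p,-.03,b,0),(0,0,255)) for b in(-.042,.042)]
A=draw(t,"top",335,198,72,50,11,pl); cv2.imwrite("pics/ov1.png",A)
B=draw(s,"side",300,145,90,55,8.8,pl); cv2.imwrite("pics/ov2.png",B)
E
```

```text
(no output)
```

View pics/ov1.png

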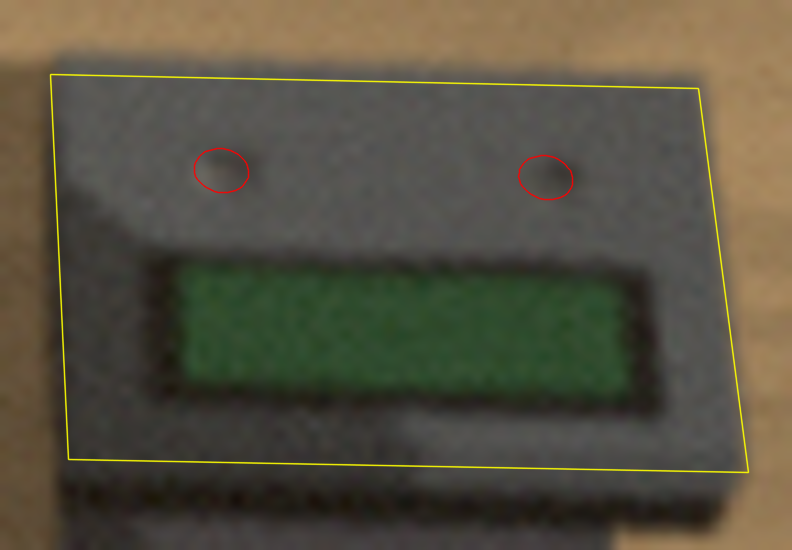

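View pics/ov2.png

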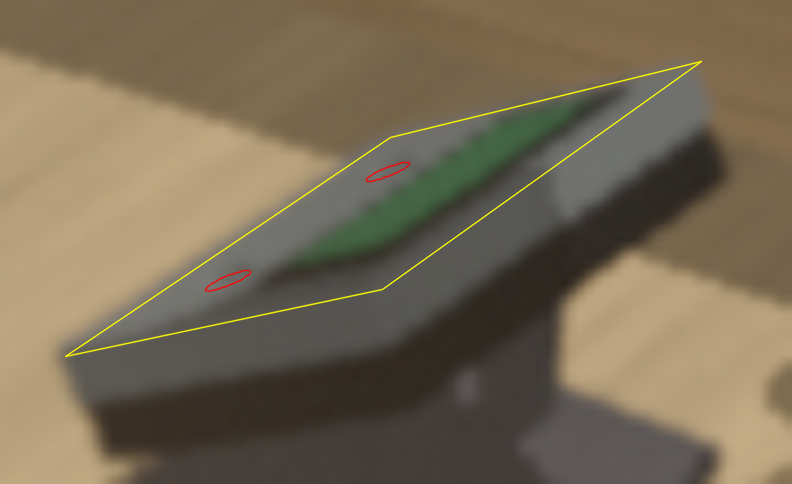

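```bash
cat > fit.py <<'E'
from ov import *
from scipy.ndimage import map_coordinates, gaussian_filter
im={n:np.load(f"{n}0.npz")["pixels"].astype(float) for n in("top","side")}
p0=np.load("console.npy")
# edges: (cam, panel endpoints a,b)
E=[("top",(-.06,-.085),(-.06,.085)),("top",(-.06,.085),(.06,.085)),("top",(-.06,-.085),(.06,-.085)),("side",(-.06,-.085),(-.06,.085)),("side",(-.06,.085),(.06,.085))]
def chan(I): return I[...,0]-I[...,2]  # r-b : wood vs grey
G={n:gaussian_filter(chan(im[n]),.6) for n in im}
def meas(p):
    pts=[]
    for i,(n,q0,q1) in enumerate(E):
        for t in np.linspace(.1,.9,17):
            a=np.array(q0)*(1-t)+np.array(q1)*t
            u=proj(n,panel(p,*a))[0]; e=proj(n,panel(p,*(a+.001*(np.array(q1)-q0))))[0]-u
            nn=np.array([e[1],-e[0]])/np.linalg.norm(e)
            k=np.arange(-4,4.01,.1); prof=map_coordinates(G[n],[u[1]+k*nn[1],u[0]+k*nn[0]],order=1)
            g=np.abs(np.gradient(prof)); j=g.argmax()
            if prof.max()-prof.min()<12: continue
            lo,hi=max(j-12,0),j+13
            off=(k[lo:hi]*g[lo:hi]).sum()/g[lo:hi].sum()
            pts.append((i,n,a,nn,u+off*nn,off))
    return pts
if __name__=="__main__":
    p=p0.copy()
    for it in range(5):
        pts=meas(p)
        f=lambda q:[(proj(n,panel(q,*a))[0]-m)@nn for i,n,a,nn,m,o in pts]
        s=least_squares(f,p,loss="soft_l1",f_scale=.4); p=s.x
    r=np.array(f(p))
    for i in range(len(E)):
        k=[j for j,q in enumerate(pts) if q[0]==i]; print(E[i][0],E[i][1:],len(k),np.round(np.median(r[k]),2),np.round(r[k].std(),2))
    print(p,np.degrees(p[2]))
    np.save("console2.npy",p)
    for b in(-.042,.042): print(b,panel(p,-.03,b,0),proj("top",panel(p,-.03,b,0)))
    pl=[(outline(p),(0,255,255))]+[(well(p,-.03,b,0),(0,0,255)) for b in(-.042,.042)]
    A=draw(im["top"][...,::-1].astype(np.uint8),"top",335,198,72,50,11,pl); cv2.imwrite("pics/ov3.png",A)
    B=draw(im["side"][...,::-1].astype(np.uint8),"side",300,145,90,55,8.8,pl); cv2.imwrite("pics/ov4.png",B)
E
python3 fit.py
```

```text
top ((-0.06, -0.085), (-0.06, 0.085)) 17 -0.18 0.36
top ((-0.06, 0.085), (0.06, 0.085)) 17 -0.53 0.17
top ((-0.06, -0.085), (0.06, -0.085)) 17 0.68 0.33
side ((-0.06, -0.085), (-0.06, 0.085)) 17 0.27 0.11
side ((-0.06, 0.085), (0.06, 0.085)) 17 -0.03 0.13
[ 0.4630488  -0.25004309  3.07407678] 176.13162542151878
-0.042 [ 0.49180388 -0.20989156  0.083     ] [[354.46696204 211.44985051]]
0.042 [ 0.48613686 -0.29370018  0.083     ] [[383.93932308 212.53337152]]
```

View pics/ov3.png

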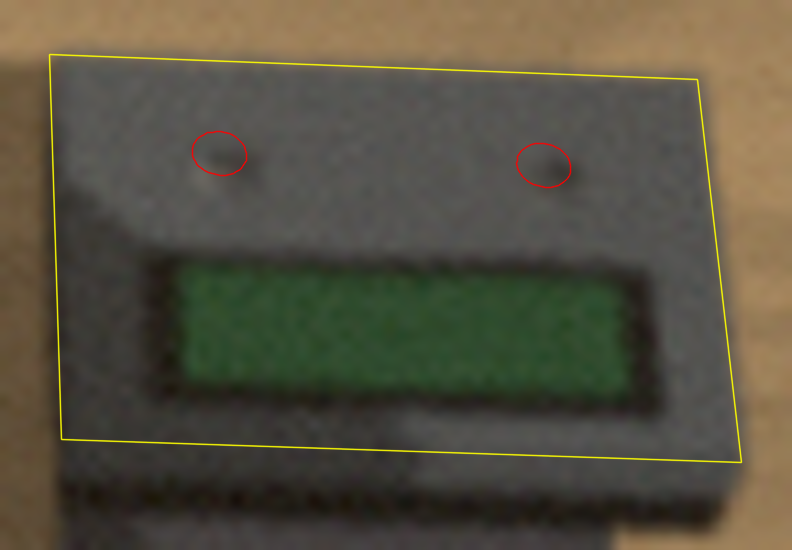

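View pics/ov4.png

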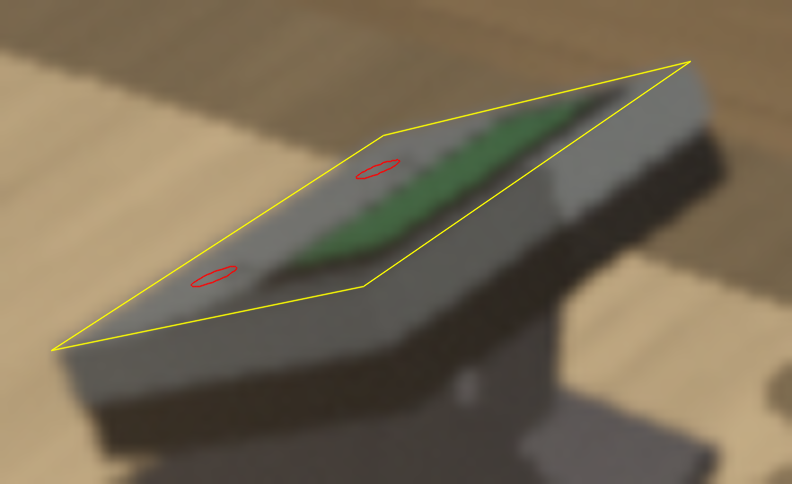

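Run:
```python
from ov import *
im=np.load("side0.npz")["pixels"].astype(float)
c=im[150:190,318:368][:,:,::-1]
c=np.clip((c-60)*2.2,0,255).astype(np.uint8)
f=16
A=cv2.resize(c,None,fx=f,fy=f,interpolation=cv2.INTER_CUBIC)
for P in([.4835,-.2975,.083],):
    q=(proj("side",P)[0]-[318,150]+.5)*f-.5; print(q); 
    cv2.drawMarker(A,tuple(q.astype(int)),(0,0,255),cv2.MARKER_CROSS,20,1)
cv2.imwrite("pics/sw.png",A)
t=(np.load("top0.npz")["pixels"].astype(float)+np.load("top_d.npz")["pixels"])/2
c=t[203:223,375:400][:,:,::-1]; c=np.clip((c-30)*2.5,0,255).astype(np.uint8)
A=cv2.resize(c,None,fx=24,fy=24,interpolation=cv2.INTER_CUBIC)
t=np.load("top0.npz")["pixels"].astype(float)
c=t[203:223,345:370][:,:,::-1]; c=np.clip((c-30)*2.5,0,255).astype(np.uint8)
B=cv2.resize(c,None,fx=24,fy=24,interpolation=cv2.INTER_CUBIC)
q=(proj("top",[.4835,-.2975,.083])[0]-[375,203]+.5)*24-.5; cv2.drawMarker(A,tuple(q.astype(int)),(0,0,255),cv2.MARKER_CROSS,20,1)
cv2.imwrite("pics/tw.png",cv2.resize(np.hstack([B,A]),(800,320)))
```

```text
[423.8295299  222.98071116]
```

View pics/sw.png

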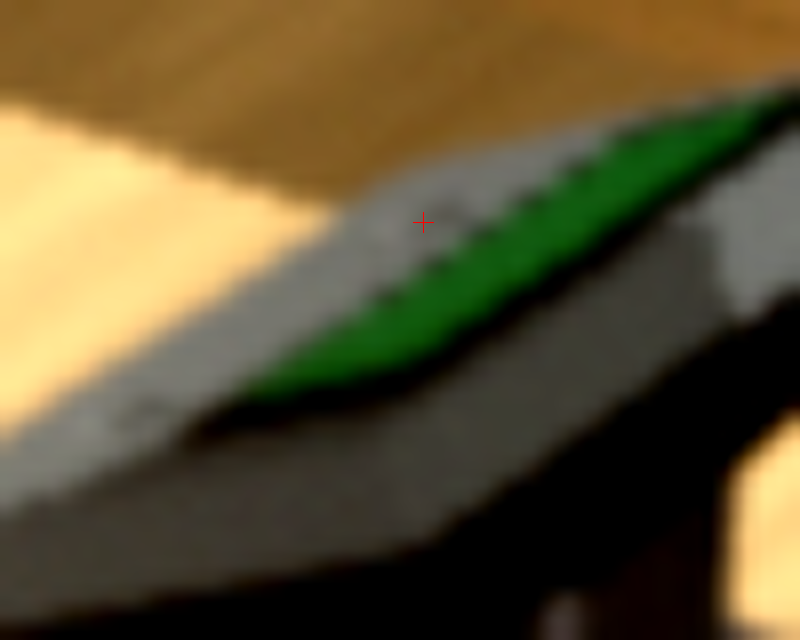

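View pics/tw.png

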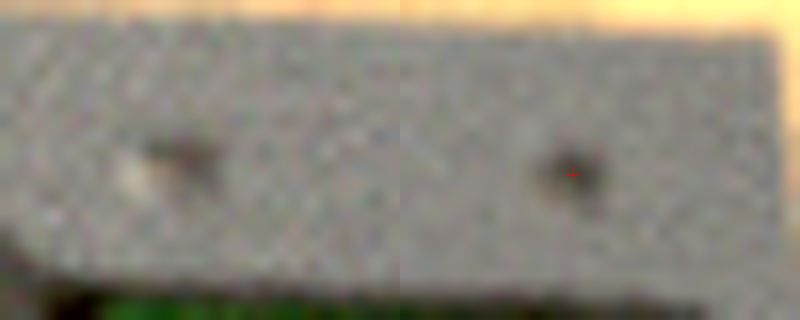

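Run:
```python
from h import *
print(tri((385.1,213.3),(345.65,162.97)))
print(tri((345+170/16-.5,203+162/16-.5),(318+145/16-.47,150+412/16-.47)))
```

```text
(array([ 0.48134797, -0.29764365,  0.08532516]), array([ 0.45211584,  0.77998423, -0.84296832, -0.06695674]))
(array([ 0.48665602, -0.21204633,  0.08579296]), array([ 0.30699434,  0.50092403, -0.52710552, -0.04507193]))
```

apply_moves(xyz=[[0.007,0.0025,-0.005],[0.007,0.0025,-0.005],[0.007,0.0025,-0.005],[0.007,0.0025,-0.005],[0.007,0.002,-0.005],[0.005,0.001,-0.002]], twist=[0,0,0,0,0,0], claw=[0,0,0,0,0,0])

```text
time_s: 8.6
tcp_pos: [0.5252, -0.29, 0.1852]
ee_rot: [[0.077, 0.039, 0.996], [-0.015, 0.999, -0.038], [-0.997, -0.012, 0.078]]
wrist_force: [0.3, 0.4, 0.3]
gripper_width: 0.175
```

```bash
python3 look.py e 365,180,45,55 315,125,45,55
```

```text
t 8.6 tcp [ 0.5252 -0.29    0.1852] tooly yaw 87.76 tilt [ 0.0771 -0.0145 -0.9969] w 0.175 F [0.3 0.4 0.3]
need tool shift [0. 0. 0.]
top f 8.844444444444445
side f 8.844444444444445
```

View pics/e.png

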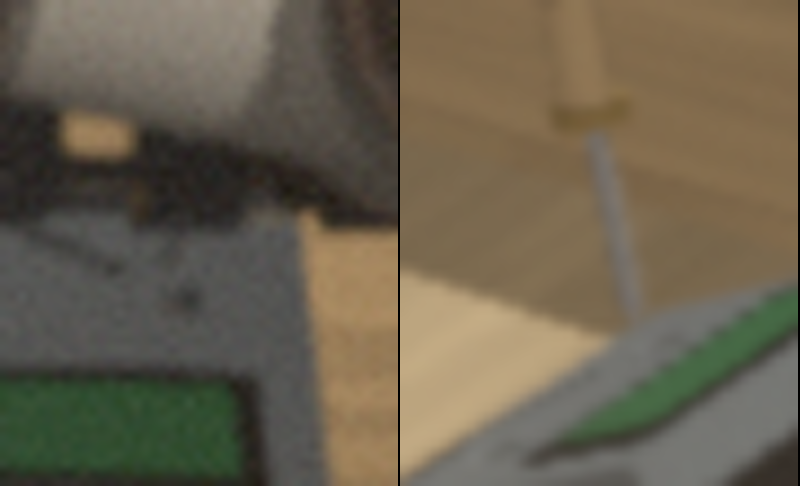

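apply_moves(xyz=[[0,-0.005,0],[0,-0.001,0]], twist=[0,0], claw=[0,0])

```text
time_s: 8.9
tcp_pos: [0.5257, -0.2968, 0.1856]
ee_rot: [[0.077, 0.039, 0.996], [-0.015, 0.999, -0.038], [-0.997, -0.012, 0.078]]
wrist_force: [0.1, 0.1, -0.5]
gripper_width: 0.173
```

```bash
python3 look.py f 375,190,30,40 320,130,40,50
```

```text
t 8.9 tcp [ 0.5257 -0.2968  0.1856] tooly yaw 87.78 tilt [ 0.0772 -0.0151 -0.9969] w 0.173 F [ 0.1  0.1 -0.5]
need tool shift [0. 0. 0.]
top f 13.266666666666667
side f 9.95
```

View pics/f.png

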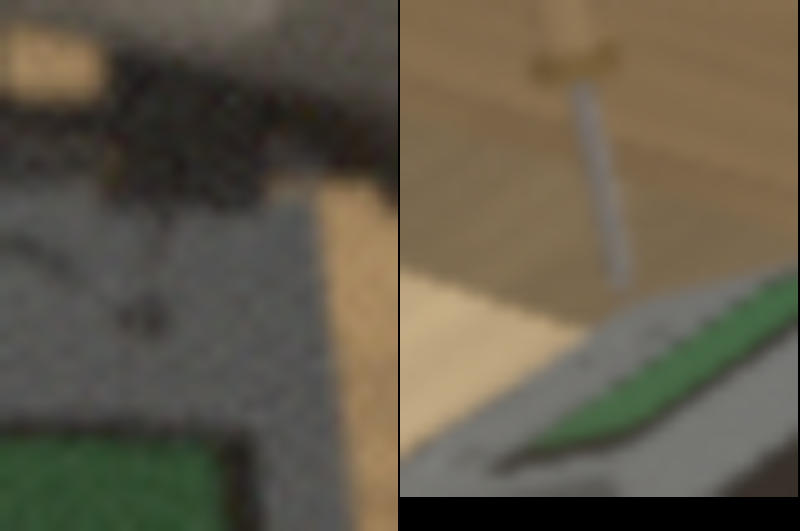

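Run:
```python
from ov import *
tip=np.array([.4915,-.2977,.0949]); print(proj("top",tip),proj("side",tip), "side meas 341.86 158.2")
t=np.load("top_f.npz")["pixels"][:,:,::-1].astype(float); c=np.clip((t[195:225,370:400]-30)*2.5,0,255).astype(np.uint8)
A=cv2.resize(c,None,fx=20,fy=20,interpolation=cv2.INTER_CUBIC); cv2.imwrite("pics/f2.png",A)
```

```text
[[386.00545343 210.11291078]] [[341.73535053 158.66049865]] side meas 341.86 158.2
```

View pics/f2.png

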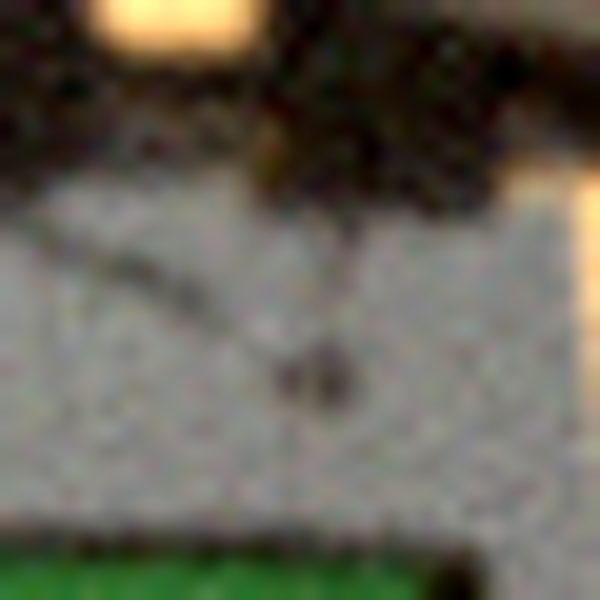

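apply_moves(xyz=[[0.004,0,-0.0035],[0.0035,0,-0.003],[0.0035,0,-0.0025]], twist=[0,0,0], claw=[0,0,0])

```text
time_s: 9.3
tcp_pos: [0.5178, -0.2971, 0.174]
ee_rot: [[0.079, 0.04, 0.996], [-0.016, 0.999, -0.038], [-0.997, -0.013, 0.08]]
wrist_force: [0.4, 0.1, -0.1]
gripper_width: 0.17
```

```bash
cat > tipp.py <<'E'
from h import *
from station import r
s=r.sense(); R=s["ee_rot"]
# tip offset fixed in tool frame from picture d
Rd=np.array([[.0749,.046,.996],[-.0155,.999,-.045],[-.9971,-.012,.076]])
off=Rd.T@(np.array([.51502,-.31174,.13954])-np.array([.5492,-.3108,.2302]))
tip=s["tcp_pos"]+R@off
n=np.array([.499,-.029,.866]); u=np.array([-.865,.05,.5]); v=np.cross(n,u)
m=np.array([.4825,-.2970,.084]); d=tip-m
go(s,s["tcp_pos"]); print("tip",tip.round(4),"along n %.4f upslope %.4f v(console y) %.4f"%(d@n,d@u,d@v), "axis",((R@-off)/np.linalg.norm(off)).round(3))
for a in (n,u,v): print((R.T@a).round(3))
E
python3 tipp.py; python3 look.py g 375,190,30,40 320,130,40,50
```

```text
t 9.3 tcp [ 0.5178 -0.2971  0.174 ] tooly yaw 87.73 tilt [ 0.0794 -0.0156 -0.9967] w 0.17 F [ 0.4  0.1 -0.1]
need tool shift [0. 0. 0.]
tip [ 0.484  -0.2983  0.0832] along n 0.0001 upslope -0.0018 v(console y) 0.0012 axis [0.349 0.013 0.937]
[-0.823 -0.02   0.567]
[-0.568  0.009 -0.824]
[ 0.011 -1.    -0.019]
t 9.3 tcp [ 0.5178 -0.2971  0.174 ] tooly yaw 87.73 tilt [ 0.0794 -0.0156 -0.9967] w 0.17 F [ 0.4  0.1 -0.1]
need tool shift [0. 0. 0.]
top f 13.266666666666667
side f 9.95
```

View pics/g.png

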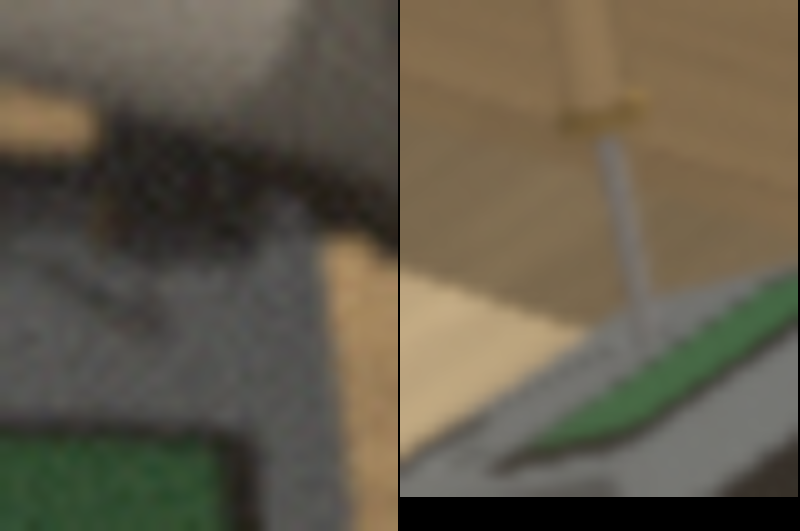

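apply_moves(xyz=[[0.003,0.0005,-0.002],[0.0025,0,-0.0017]], twist=[0,0], claw=[0,0])

```text
time_s: 9.6
tcp_pos: [0.5141, -0.2963, 0.1676]
ee_rot: [[0.079, 0.039, 0.996], [-0.015, 0.999, -0.038], [-0.997, -0.012, 0.079]]
wrist_force: [-0.0, 0.1, 0.1]
gripper_width: 0.175
```

```bash
python3 tipp.py
```

```text
t 9.6 tcp [ 0.5141 -0.2963  0.1676] tooly yaw 87.74 tilt [ 0.0785 -0.0154 -0.9968] w 0.175 F [-0.   0.1  0.1]
need tool shift [0. 0. 0.]
tip [ 0.4802 -0.2975  0.0769] along n -0.0073 upslope -0.0016 v(console y) 0.0007 axis [0.35  0.012 0.937]
[-0.824 -0.02   0.567]
[-0.567  0.01  -0.824]
[ 0.011 -1.    -0.019]
```

apply_moves(xyz=[[0.003,0,-0.002]], twist=[0], claw=[0])

```text
time_s: 9.7
tcp_pos: [0.5123, -0.2963, 0.1644]
ee_rot: [[0.079, 0.039, 0.996], [-0.016, 0.999, -0.038], [-0.997, -0.012, 0.079]]
wrist_force: [1.3, 0.2, 0.4]
gripper_width: 0.172
```

```bash
python3 tipp.py
```

```text
t 9.7 tcp [ 0.5123 -0.2963  0.1644] tooly yaw 87.74 tilt [ 0.0789 -0.0156 -0.9968] w 0.172 F [1.3 0.2 0.4]
need tool shift [0. 0. 0.]
tip [ 0.4785 -0.2975  0.0736] along n -0.0110 upslope -0.0018 v(console y) 0.0008 axis [0.349 0.013 0.937]
[-0.823 -0.02   0.567]
[-0.567  0.01  -0.824]
[ 0.011 -1.    -0.019]
```

apply_moves(xyz=[[0.0017,0,-0.0012]], twist=[0], claw=[0])

```text
time_s: 9.8
tcp_pos: [0.5117, -0.2965, 0.1628]
ee_rot: [[0.08, 0.039, 0.996], [-0.016, 0.999, -0.038], [-0.997, -0.013, 0.081]]
wrist_force: [0.4, 0.8, 1.7]
gripper_width: 0.174
```

```bash
python3 tipp.py
```

```text
t 9.8 tcp [ 0.5117 -0.2965  0.1628] tooly yaw 87.75 tilt [ 0.0802 -0.0161 -0.9966] w 0.174 F [0.4 0.8 1.7]
need tool shift [0. 0. 0.]
tip [ 0.4779 -0.2977  0.072 ] along n -0.0127 upslope -0.0021 v(console y) 0.0010 axis [0.348 0.013 0.937]
[-0.823 -0.021  0.568]
[-0.569  0.01  -0.823]
[ 0.012 -1.    -0.02 ]
```

apply_moves(xyz=[[0.002,0,-0.0015],[0.0017,0,-0.0012]], twist=[0,0], claw=[0,0])

```text
time_s: 10.0
tcp_pos: [0.5108, -0.2968, 0.1605]
ee_rot: [[0.085, 0.039, 0.996], [-0.018, 0.999, -0.037], [-0.996, -0.014, 0.085]]
wrist_force: [1.6, 0.2, 6.0]
gripper_width: 0.176
```

```bash
python3 tipp.py
```

```text
t 10.0 tcp [ 0.5108 -0.2968  0.1605] tooly yaw 87.78 tilt [ 0.0845 -0.0177 -0.9963] w 0.176 F [1.6 0.2 6. ]
need tool shift [0. 0. 0.]
tip [ 0.4775 -0.2982  0.0695] along n -0.0151 upslope -0.0030 v(console y) 0.0015 axis [0.344 0.015 0.939]
[-0.82  -0.022  0.572]
[-0.572  0.009 -0.821]
[ 0.013 -1.    -0.02 ]
```

apply_moves(xyz=[[0.0017,0,-0.0012]], twist=[0], claw=[0])

```text
time_s: 10.1
tcp_pos: [0.5112, -0.2971, 0.1602]
ee_rot: [[0.088, 0.038, 0.995], [-0.019, 0.999, -0.037], [-0.996, -0.016, 0.089]]
wrist_force: [0.4, 1.4, 7.8]
gripper_width: 0.178
```

```bash
python3 tipp.py
```

```text
t 10.1 tcp [ 0.5112 -0.2971  0.1602] tooly yaw 87.81 tilt [ 0.0883 -0.0192 -0.9959] w 0.178 F [0.4 1.4 7.8]
need tool shift [0. 0. 0.]
tip [ 0.4782 -0.2987  0.0691] along n -0.0150 upslope -0.0038 v(console y) 0.0020 axis [0.34  0.017 0.94 ]
[-0.818 -0.024  0.575]
[-0.575  0.009 -0.818]
[ 0.014 -1.    -0.021]
```

apply_moves(xyz=[[0.003,0,-0.003],[0.003,0,-0.003],[0.003,0,-0.003]], twist=[0,0,0], claw=[0,0,0])

```text
time_s: 10.4
tcp_pos: [0.5118, -0.2987, 0.1598]
ee_rot: [[0.111, 0.036, 0.993], [-0.027, 0.999, -0.033], [-0.993, -0.023, 0.112]]
wrist_force: [1.5, 3.8, 10.6]
gripper_width: 0.173
```

```bash
python3 tipp.py;python3 look.py h 375,190,30,40 310,110,50,60
```

```text
t 10.4 tcp [ 0.5118 -0.2987  0.1598] tooly yaw 87.93 tilt [ 0.111  -0.027  -0.9935] w 0.173 F [ 1.5  3.8 10.6]
need tool shift [0. 0. 0.]
tip [ 0.4809 -0.3011  0.068 ] along n -0.0146 upslope -0.0068 v(console y) 0.0042 axis [0.319 0.025 0.947]
[-0.804 -0.031  0.593]
[-0.594  0.007 -0.805]
[ 0.021 -1.    -0.024]
t 10.4 tcp [ 0.5118 -0.2987  0.1598] tooly yaw 87.93 tilt [ 0.111  -0.027  -0.9935] w 0.173 F [ 1.5  3.8 10.6]
need tool shift [0. 0. 0.]
top f 13.266666666666667
side f 7.96
```

View pics/h.png

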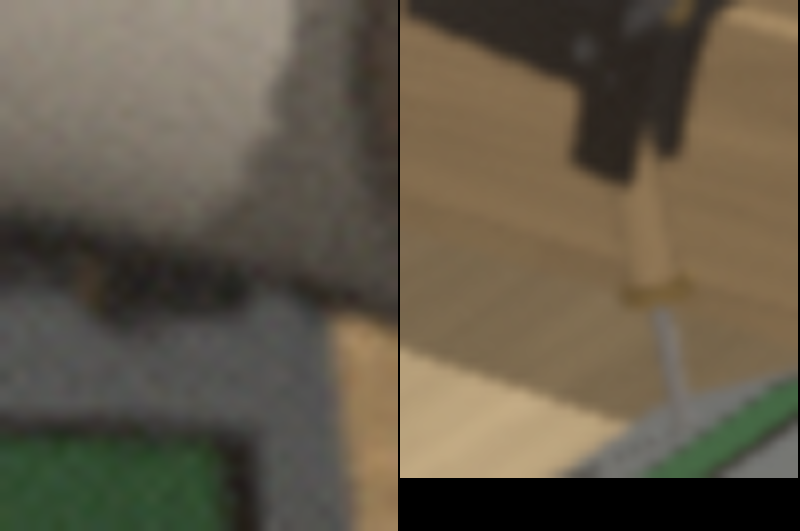

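apply_moves(xyz=[[0.002,0.002,-0.004],[0.002,0.002,-0.004],[0.002,0.002,-0.004]], twist=[0,0,0], claw=[0,0,0])

```text
time_s: 10.8
tcp_pos: [0.5083, -0.2949, 0.1612]
ee_rot: [[0.131, 0.033, 0.991], [-0.036, 0.999, -0.029], [-0.991, -0.032, 0.132]]
wrist_force: [1.2, 0.5, 7.1]
gripper_width: 0.174
```

```bash
python3 tipp.py
```

```text
t 10.8 tcp [ 0.5083 -0.2949  0.1612] tooly yaw 88.09 tilt [ 0.1312 -0.036  -0.9907] w 0.174 F [1.2 0.5 7.1]
need tool shift [0. 0. 0.]
tip [ 0.4793 -0.2984  0.0688] along n -0.0148 upslope -0.0049 v(console y) 0.0015 axis [0.3   0.035 0.953]
[-0.791 -0.04   0.61 ]
[-0.611  0.005 -0.792]
[ 0.028 -0.999 -0.029]
```

apply_moves(xyz=[[0.0035,0.0005,-0.003],[0.0035,0.0005,-0.003],[0.0035,0.0005,-0.003]], twist=[0,0,0], claw=[0,0,0])

```text
time_s: 11.1
tcp_pos: [0.5102, -0.2964, 0.1605]
ee_rot: [[0.157, 0.03, 0.987], [-0.046, 0.999, -0.023], [-0.987, -0.042, 0.158]]
wrist_force: [2.1, 3.1, 11.1]
gripper_width: 0.175
```

```bash
python3 tipp.py;python3 look.py i 375,190,30,40 310,110,50,60
```

```text
t 11.1 tcp [ 0.5102 -0.2964  0.1605] tooly yaw 88.26 tilt [ 0.1566 -0.0462 -0.9866] w 0.175 F [ 2.1  3.1 11.1]
need tool shift [0. 0. 0.]
tip [ 0.4835 -0.3009  0.0675] along n -0.0137 upslope -0.0093 v(console y) 0.0038 axis [0.275 0.047 0.96 ]
[-0.775 -0.05   0.63 ]
[-0.631  0.003 -0.776]
[ 0.037 -0.999 -0.034]
t 11.1 tcp [ 0.5102 -0.2964  0.1605] tooly yaw 88.26 tilt [ 0.1566 -0.0462 -0.9866] w 0.175 F [ 2.1  3.1 11.1]
need tool shift [0. 0. 0.]
top f 13.266666666666667
side f 7.96
```

View pics/i.png

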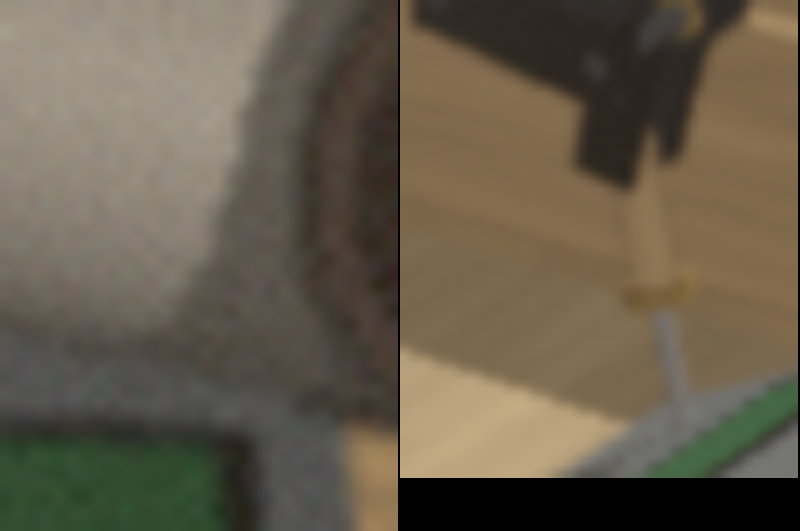

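apply_moves(xyz=[[-0.004,0,0.003],[-0.005,0,0.004],[-0.006,0,0.005],[-0.008,0,0.006],[-0.01,0,0.006],[-0.015,0,0.005]], twist=[0,0,0,0,0,0], claw=[0,0,0,0,0,0])

```text
time_s: 11.8
tcp_pos: [0.5298, -0.2939, 0.2119]
ee_rot: [[0.148, 0.031, 0.989], [-0.043, 0.999, -0.025], [-0.988, -0.039, 0.149]]
wrist_force: [-0.7, -0.4, -0.5]
gripper_width: 0.174
```

```bash
python3 tipp.py;python3 look.py j 350,160,60,80 290,90,80,90
```

```text
t 11.8 tcp [ 0.5298 -0.2939  0.2119] tooly yaw 88.23 tilt [ 0.1479 -0.0431 -0.9881] w 0.174 F [-0.7 -0.4 -0.5]
need tool shift [0. 0. 0.]
tip [ 0.5023 -0.2981  0.119 ] along n 0.0402 upslope 0.0003 v(console y) -0.0001 axis [0.283 0.043 0.958]
[-0.781 -0.047  0.623]
[-0.624  0.004 -0.782]
[ 0.035 -0.999 -0.032]
t 11.8 tcp [ 0.5298 -0.2939  0.2119] tooly yaw 88.23 tilt [ 0.1479 -0.0431 -0.9881] w 0.174 F [-0.7 -0.4 -0.5]
need tool shift [0. 0. 0.]
top f 6.633333333333334
side f 4.975
```

View pics/j.png

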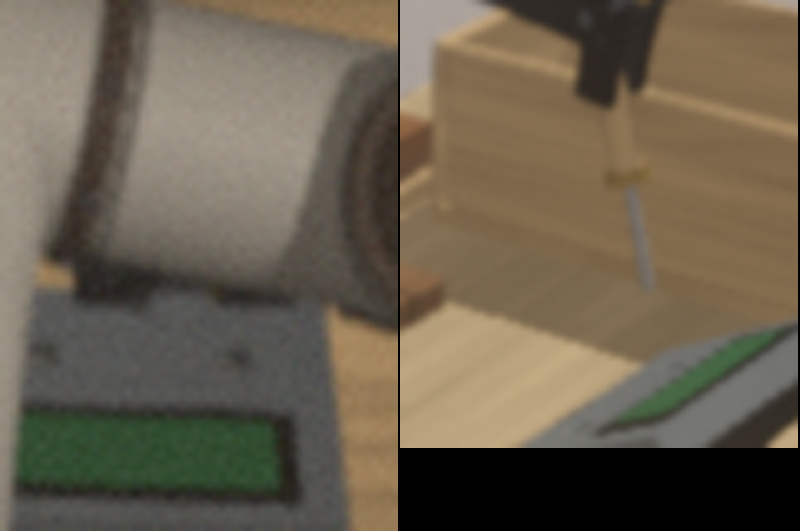

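apply_moves(xyz=[[-0.003,0.03,0],[-0.002,0.036,0],[-0.002,0.036,0],[-0.002,0.036,0],[-0.002,0.036,0],[-0.002,0.036,0],[-0.002,0.036,0],[-0.002,0.03,0],[0,0.015,0],[0,0,0]], twist=[0,0,0,0,0,0,0,0,0,0], claw=[0,0,0,0,0,0,0,0,0,0])

```text
time_s: 12.9
tcp_pos: [0.5367, 0.0068, 0.2152]
ee_rot: [[0.148, 0.035, 0.988], [-0.045, 0.999, -0.028], [-0.988, -0.04, 0.15]]
wrist_force: [-0.5, -0.1, -0.7]
gripper_width: 0.174
```

```bash
python3 tipp.py;python3 look.py k 235,170,80,80 220,120,100,120
```

```text
t 12.9 tcp [0.5367 0.0068 0.2152] tooly yaw 88.01 tilt [ 0.1482 -0.045  -0.9879] w 0.174 F [-0.5 -0.1 -0.7]
need tool shift [0. 0. 0.]
tip [0.5092 0.0026 0.1223] along n 0.0378 upslope 0.0110 v(console y) -0.3007 axis [0.283 0.043 0.958]
[-0.78  -0.046  0.624]
[-0.624 -0.    -0.782]
[ 0.036 -0.999 -0.029]
t 12.9 tcp [0.5367 0.0068 0.2152] tooly yaw 88.01 tilt [ 0.1482 -0.045  -0.9879] w 0.174 F [-0.5 -0.1 -0.7]
need tool shift [0. 0. 0.]
top f 4.975
side f 3.98
```

View pics/k.png

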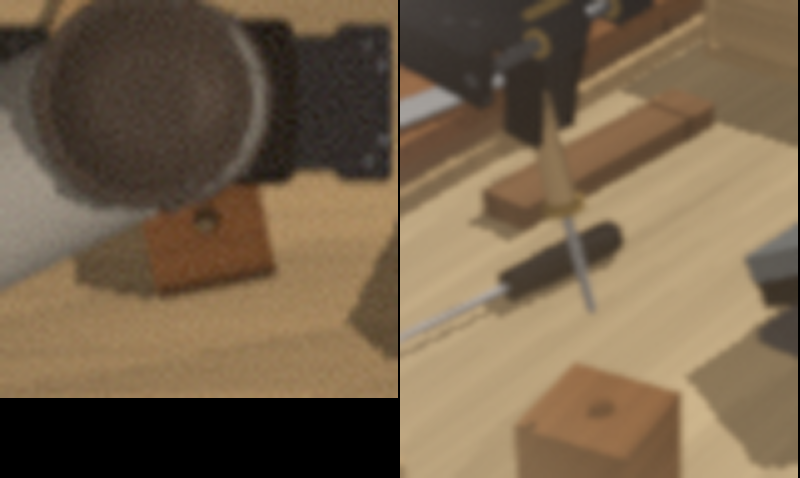

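```bash
cat > tip2.py <<'E'
from h import *
from station import r
import sys
u,v=map(float,sys.argv[1:3]); s=r.sense(); R=s["ee_rot"]; g=s["tcp_pos"]-.005*R[:,0]
T=lambda ph: g-.101*(np.cos(ph)*-R[:,0]+np.sin(ph)*R[:,2])
q=least_squares(lambda ph: proj("side",T(ph[0]))[0]-[u,v]+np.array([.48,.04]),[.4])
tip=T(q.x[0]); a=(g-tip)/.101
print("tip",tip.round(4),"phi",np.degrees(q.x),"res",q.fun,"lean x,y deg",np.degrees(np.arctan2(a[0],a[2])).round(1),np.degrees(np.arctan2(a[1],a[2])).round(1))
h=np.array([.493,.0135,.068]); d=h-tip; print("tip->hole mouth",d.round(4),"tool",(R.T@d).round(4)); print("world z in tool",(R.T@[0,0,1]).round(3),"x",(R.T@[1,0,0]).round(3))
E
python3 -c "
from h import *
print(tri((276.2,213.6),(269.9,222.1)))"
python3 tip2.py 267.6 197.0
```

```text
(array([0.49436434, 0.01164674, 0.06662848]), array([-0.02289884, -0.03160788,  0.03066421,  0.00310106]))
tip [0.5077 0.0026 0.1232] phi [24.72099066] res [-0.04505834  0.35942602] lean x,y deg 16.2 1.7
tip->hole mouth [-0.0147  0.0109 -0.0552] tool [ 0.0519  0.0126 -0.0231]
world z in tool [-0.988 -0.04   0.149] x [0.148 0.037 0.988]
```

apply_moves(xyz=[[0.008,0.0022,-0.0042],[0.008,0.0022,-0.0042],[0.008,0.0022,-0.0042],[0.008,0.0022,-0.0042],[0.006,0.001,-0.003],[0,0,0]], twist=[0,0,0,0,0,0], claw=[0,0,0,0,0,0])

```text
time_s: 13.6
tcp_pos: [0.52, 0.0109, 0.1691]
ee_rot: [[0.144, 0.042, 0.989], [-0.047, 0.998, -0.036], [-0.988, -0.041, 0.146]]
wrist_force: [0.4, -0.0, -0.1]
gripper_width: 0.172
```

```bash
python3 look.py l 255,190,40,40 245,165,50,70
```

```text
t 13.6 tcp [0.52   0.0109 0.1691] tooly yaw 87.56 tilt [ 0.1439 -0.0471 -0.9885] w 0.172 F [ 0.4 -0.  -0.1]
need tool shift [0. 0. 0.]
top f 9.95
side f 7.96
```

View pics/l.png

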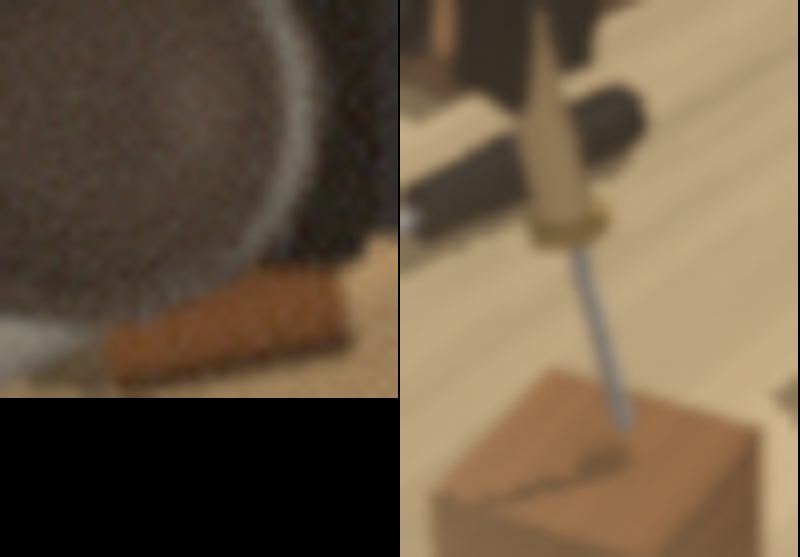

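```bash
python3 tip2.py 272.95 218.6; python3 -c "
from h import *
print(proj('side',[.493,.0135,.068]),proj('side',[.494,.0118,.0675]))"
```

```text
tip [0.4887 0.0088 0.0794] phi [26.6814805] res [ 0.10538318 -0.82169998] lean x,y deg 18.3 1.5
tip->hole mouth [ 0.0043  0.0047 -0.0114] tool [0.0116 0.0054 0.0024]
world z in tool [-0.988 -0.041  0.148] x [0.146 0.042 0.988]
[[269.88973764 222.2085031 ]] [[270.00736932 221.87699937]]
```

apply_moves(xyz=[[0.004,0.0035,0.004],[0.005,0,0],[0.005,0,-0.001],[0.006,0,-0.001],[0.005,0,-0.001]], twist=[0,0,0,0,0], claw=[0,0,0,0,0])

```text
time_s: 14.2
tcp_pos: [0.5282, 0.0143, 0.1455]
ee_rot: [[0.15, 0.042, 0.988], [-0.045, 0.998, -0.036], [-0.988, -0.039, 0.152]]
wrist_force: [-0.8, 0.0, -0.4]
gripper_width: 0.173
```

```bash
python3 look.py m 255,190,40,40 235,155,65,85
```

```text
t 14.2 tcp [0.5282 0.0143 0.1455] tooly yaw 87.58 tilt [ 0.1502 -0.0453 -0.9876] w 0.173 F [-0.8  0.  -0.4]
need tool shift [0. 0. 0.]
top f 9.95
side f 6.123076923076923
```

View pics/m.png

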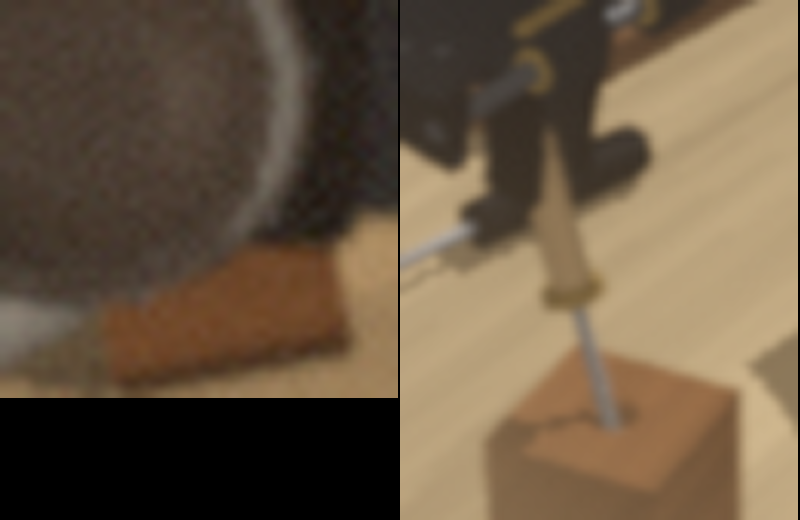

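apply_moves(xyz=[[-0.0005,0,-0.006],[-0.0005,0,-0.006],[-0.0005,0,-0.006],[-0.0005,0,-0.006],[-0.0005,0,-0.006]], twist=[0,0,0,0,0], claw=[0,0,0,0,0])

```text
time_s: 14.8
tcp_pos: [0.5015, 0.0172, 0.1467]
ee_rot: [[0.163, 0.04, 0.986], [-0.042, 0.999, -0.033], [-0.986, -0.036, 0.165]]
wrist_force: [1.2, 0.6, 0.2]
gripper_width: 0.175
```

```bash
python3 look.py n 255,190,40,40 235,155,65,85
```

```text
t 14.8 tcp [0.5015 0.0172 0.1467] tooly yaw 87.72 tilt [ 0.1633 -0.0416 -0.9857] w 0.175 F [1.2 0.6 0.2]
need tool shift [0. 0. 0.]
top f 9.95
side f 6.123076923076923
```

View pics/n.png

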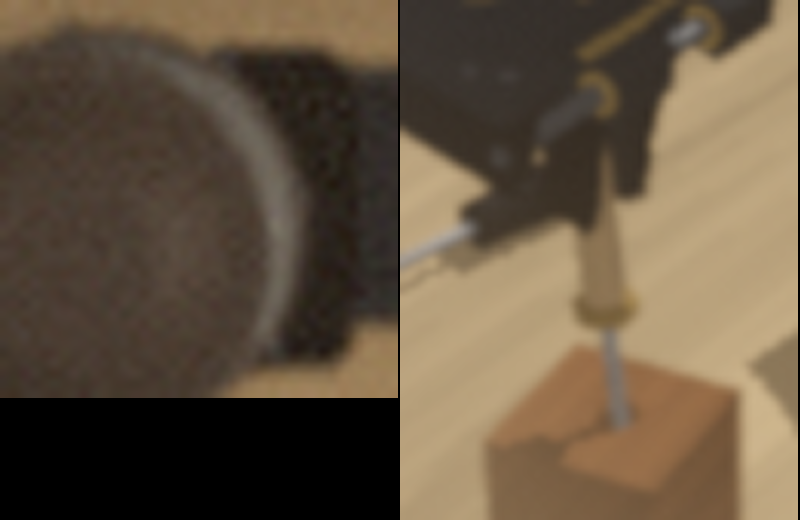

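apply_moves(xyz=[[-0.0005,-0.003,-0.006],[0,-0.003,-0.006]], twist=[0,0], claw=[0,0])

```text
time_s: 15.1
tcp_pos: [0.4895, 0.0126, 0.1458]
ee_rot: [[0.166, 0.039, 0.985], [-0.039, 0.999, -0.033], [-0.985, -0.033, 0.167]]
wrist_force: [2.1, 2.2, 1.2]
gripper_width: 0.176
```

```bash
python3 look.py o 255,190,40,40 235,155,65,85
```

```text
t 15.1 tcp [0.4895 0.0126 0.1458] tooly yaw 87.74 tilt [ 0.1656 -0.0392 -0.9854] w 0.176 F [2.1 2.2 1.2]
need tool shift [0. 0. 0.]
top f 9.95
side f 6.123076923076923
```

View pics/o.png

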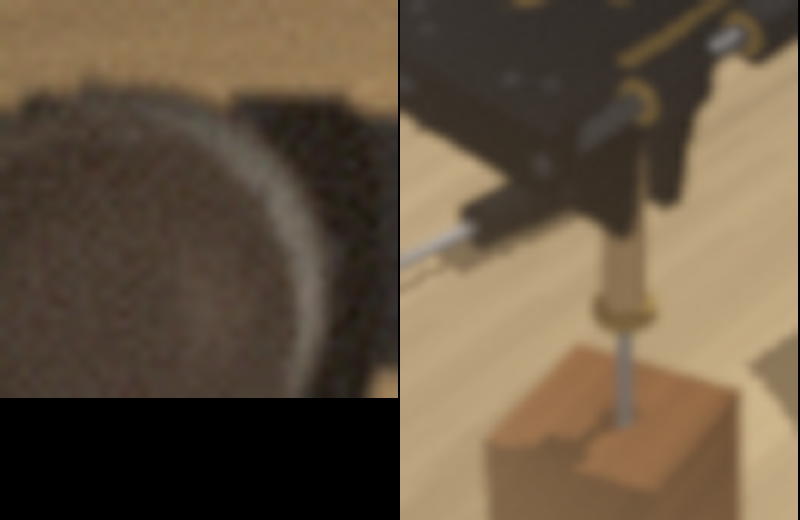

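apply_moves(xyz=[[0.004,0.002,0.001],[0.006,0,-0.001],[0.006,0,-0.001],[0.006,0,-0.001]], twist=[0,0,0,0], claw=[0,0,0,0])

```text
time_s: 15.6
tcp_pos: [0.4899, 0.013, 0.1215]
ee_rot: [[0.162, 0.04, 0.986], [-0.041, 0.999, -0.034], [-0.986, -0.035, 0.164]]
wrist_force: [1.7, 1.9, 0.8]
gripper_width: 0.174
```

```bash
python3 look.py p 255,190,40,40 235,155,65,85
```

```text
t 15.6 tcp [0.4899 0.013  0.1215] tooly yaw 87.71 tilt [ 0.1624 -0.0406 -0.9859] w 0.174 F [1.7 1.9 0.8]
need tool shift [0. 0. 0.]
top f 9.95
side f 6.123076923076923
```

View pics/p.png

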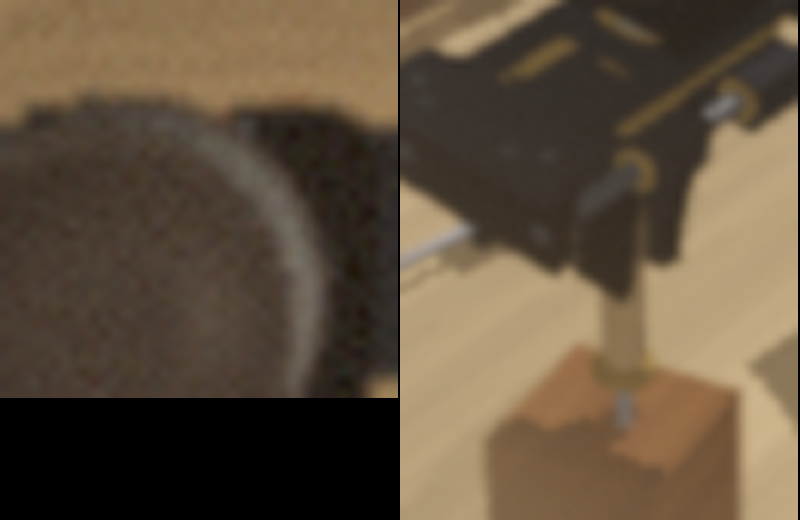

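apply_moves(xyz=[[0.005,0.003,0.002],[0.006,0.001,0],[0.005,0,-0.001]], twist=[0,0,0], claw=[0,0,0])

```text
time_s: 16.0
tcp_pos: [0.4907, 0.0148, 0.1027]
ee_rot: [[0.154, 0.041, 0.987], [-0.045, 0.998, -0.035], [-0.987, -0.039, 0.156]]
wrist_force: [0.3, 0.2, -0.9]
gripper_width: 0.174
```

```bash
python3 look.py q 255,190,40,40 235,155,65,85
```

```text
t 16.0 tcp [0.4907 0.0148 0.1027] tooly yaw 87.63 tilt [ 0.1541 -0.0446 -0.987 ] w 0.174 F [ 0.3  0.2 -0.9]
need tool shift [0. 0. 0.]
top f 9.95
side f 6.123076923076923
```

View pics/q.png

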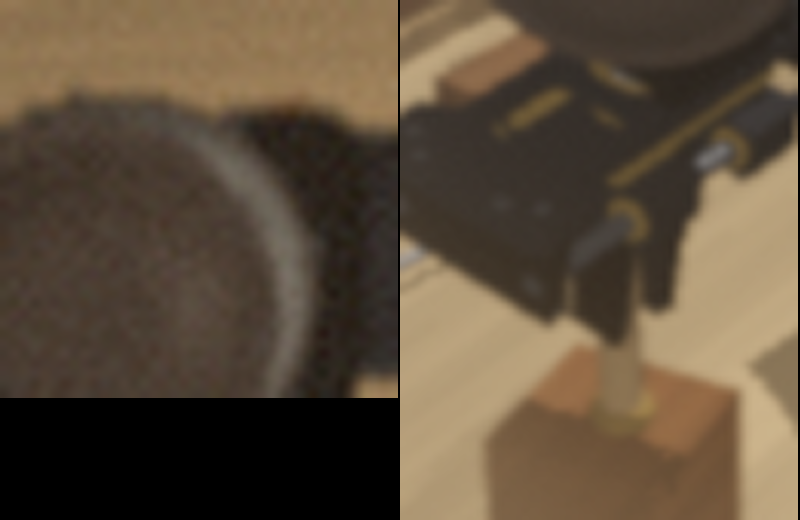

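apply_moves(xyz=[[0.002,0,0],[0.002,0,0]], twist=[0,0], claw=[0,0])

```text
time_s: 16.3
tcp_pos: [0.493, 0.0145, 0.1011]
ee_rot: [[0.158, 0.04, 0.987], [-0.045, 0.998, -0.033], [-0.986, -0.04, 0.159]]
wrist_force: [-5.3, 0.7, 17.4]
gripper_width: 0.174
```

apply_moves(xyz=[[-0.001,0,-0.001],[0,0,0],[0,0,0],[0,0,0],[0,0,0],[0,0,0]], twist=[0,0,0,0,0,0], claw=[0,0.3,0.6,0.6,0.6,0.6])

```text
time_s: 16.9
tcp_pos: [0.49, 0.0135, 0.1018]
ee_rot: [[0.154, 0.041, 0.987], [-0.047, 0.998, -0.034], [-0.987, -0.041, 0.156]]
wrist_force: [-1.0, -0.5, 1.2]
gripper_width: 0.538
```

```bash
python3 look.py s 255,190,40,40 235,155,65,85
```

```text
t 16.9 tcp [0.49   0.0135 0.1018] tooly yaw 87.66 tilt [ 0.1544 -0.0472 -0.9869] w 0.538 F [-1.  -0.5  1.2]
need tool shift [0. 0. 0.]
top f 9.95
side f 6.123076923076923
```

View pics/s.png

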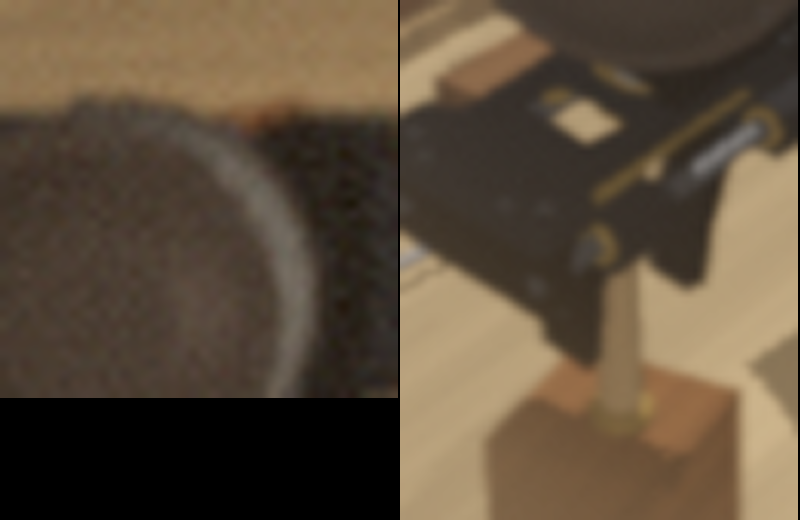

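apply_moves(xyz=[[-0.01,0,0.0015],[-0.015,0,0.0025],[-0.02,0,0.003],[-0.02,0,0.003],[-0.02,0,0.003],[-0.02,0,0.003],[-0.02,0,0.003],[0,0,0]], twist=[0,0,0,0,0,0,0,0], claw=[0.6,0.6,0.6,0.6,0.6,0.6,0.6,0.6])

```text
time_s: 17.8
tcp_pos: [0.4884, 0.0185, 0.2314]
ee_rot: [[0.15, 0.041, 0.988], [-0.049, 0.998, -0.034], [-0.988, -0.043, 0.152]]
wrist_force: [-0.2, 0.3, 0.5]
gripper_width: 0.6
```

```bash
python3 look.py u 235,180,80,70 130,80,270,250
```

```text
t 17.8 tcp [0.4884 0.0185 0.2314] tooly yaw 87.66 tilt [ 0.1498 -0.0488 -0.9875] w 0.6 F [-0.2  0.3  0.5]
need tool shift [0. 0. 0.]
top f 4.975
side f 1.474074074074074
```

View pics/u.png

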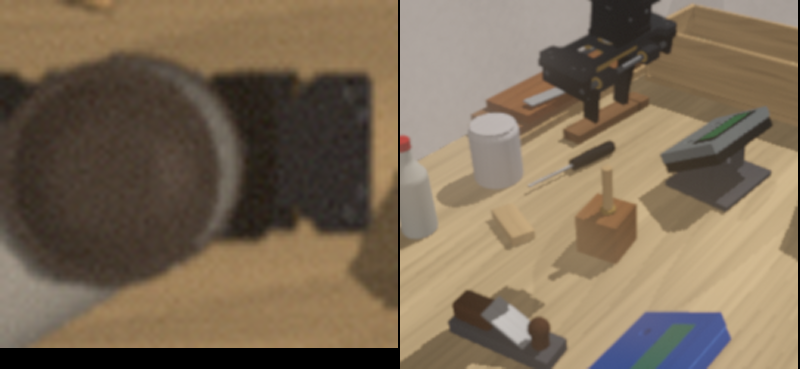

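The crop shows the pin upright on its collar at (607,205) with the gripper clear above it. I'll do a last check that nothing else moved, then hand in.

Run:
```python
from h import *
from station import imaging,job
a=np.load("side0.npz")["pixels"].astype(int); 
c=imaging.capture("side")
for q in("plane","glue","tin","driver","offcut","batten","pin","stand"):
    d=imaging.regions_of(q,c); print(q,[(round(x["p"],2),x["centre"]) for x in d[:2]])
b=c["pixels"].astype(int)
m=(np.abs(a-b).sum(2)>60).astype(np.uint8)
for nm,(u,v) in dict(plane=(203,304),glue=(140,208),tin=(195,182),driver=(247,192),offcut=(206,232),batten=(270,160),pin=(269,209)).items():
    print(nm,"diff frac",m[v-15:v+15,u-15:u+15].mean().round(3))
```

```text
plane [(0.88, [200.5, 306.2]), (0.46, [345.6, 188.7])]
glue [(0.67, [139.0, 213.6])]
tin [(0.95, [191.5, 182.9])]
driver [(0.73, [263.3, 185.9])]
offcut [(0.87, [209.7, 231.4])]
batten [(0.71, [267.5, 160.1])]
pin [(0.47, [268.9, 208.4])]
stand [(0.86, [268.3, 232.8])]
plane diff frac 0.182
glue diff frac 0.0
tin diff frac 0.0
driver diff frac 0.0
offcut diff frac 0.0
batten diff frac 0.303
pin diff frac 0.047
```

```bash
python3 -c "
from station import job
print(job.finish_job())"
```

```text
the job is handed in; nothing more can be done
None
```

I pressed the zero button with the pin and set the pin back upright in its block. The job was handed in at about 18 s of the 50 s allowed.

**What I did:** I lifted the pin partway and leaned it about 20° in the grip against the hole's wall. I then put its tip into the well on the -y side of the grey console, which is the console's +y, the round zero well. I pressed for about 1.1 s (10.0 to 11.1 s), straightened the pin in the hole, and pressed it down until the collar seated at 17 N. Then I let go and raised the gripper clear.

**Last checks:**
- **Press depth:** I had no reading of the button itself. The force readings along the button's axis during the hold were about 6 to 11 N, against a spring of at most 4 N. The tip was about 15 mm below the panel (16 mm is fully home), which is good to about 1 mm.
- **Button choice:** the pictures only faintly told the round well from the square one. I chose mainly by the console's axes in the description.
- **Pin:** the last picture shows it upright on its collar with the gripper above it.
- **Other things on the bench:** the bottle, can, screwdriver and offcut showed no change in the side picture. The areas round the plane and the batten did change. I put this down to the arm's shadow and the fingers in front of them, since the networks still found both in their starting places.
- **Arm drift:** the tool tilted by about 9° over the run because every row restarts from the measured pose. I corrected its position as I went, but the tilt cannot be commanded.

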